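Thread a shaft through an inclined three-lug bearing bracket

TASK

First lift the loose cover off the two studs of the leaning bearing bracket and lay it flat, handle up, in the low metal tray. Then take the square-headed shaft out of its wooden stand and thread it down through all three lugs of the bracket until its collar sits fully home on the top lug, feeding it in by hand rather than letting it drop, and let go. Do not knock the loose wooden wedge out of place.

Things in the scene. Friction and masses are not known exactly. Their poses are not given: they have to be found in the camera images.
- bore_mouth (a point): Centre of the upper end of the bore, in the upper face of the top lug of the fixed grey bracket, 135 mm above the bench. z runs up along the bore, leaning 25 degrees from vertical roughly towards the robot; y across the lugs; x away from the robot and upwards. Two 8 mm studs stand 11 mm up along z from the top lug at y = +38 and -38 mm.
- bearing: The bracket's leaning part; origin and axes as bore_mouth. Three lugs, 12 mm thick, 52 mm in x (26 each side), upper faces at z = 0, -45, -90 mm, with aligned 19 mm through holes on the z axis; in y the top one is 104 mm wide, the others 76 mm. A slab at x = +26 to +40 mm, below z = -2 mm, carries them.
- bracket: Fixed base plate under the leaning part, 210 x 120 x 12 mm, z up, origin on the bench; the bore mouth is at x = -70, y = 0, z = 135 mm of this frame, and the plate reaches 30 mm nearer to the robot than that.
- cover_handle (a point): Centre of the black upright handle of the loose cover, 36 mm long in x, 12 mm thick in y (grip it across y). Handle top 22 mm above this point in z, upper face of the plate 22 mm below, underside of the plate 28 mm below. z points out of the plate on the handle side.
- cover: Loose aluminium cover, about 150 g: plate 48 x 104 x 6 mm (x, y, z) with two 11 mm square holes; origin at the centre of the plate's underside, axes as cover_handle. It starts on the bracket's studs, flat on the top lug, hiding the bore, its axes along those of the bore.
- shaft_head (a point): Centre of the shaft's square head, 24 x 24 mm (flats across x and y), 46 mm long in z; z points from the nose to the head. The collar below the head is 34 mm in diameter, 6 mm thick; its underside is 29 mm below this point, the nose end 154 mm below.
- shaft: Steel shaft, about 250 g; origin at the nose end, on its axis, z towards the head. Round, 16 mm in diameter, 125 mm long up to the collar; the last 10 mm taper to 8 mm at the nose. It starts upright in the wooden stand, head up, nose end 15 mm above the bench.
- pin_stand: Fixed wooden stand, 75 x 75 x 70 mm block with an upright central blind hole of 18 mm diameter and 55 mm depth; origin at the centre of its underside on the bench, z up. The shaft has to be raised 55 mm to leave it.
- tray: Fixed low open metal tray, outside 125 x 165 x 22 mm (x, y, z), walls and floor 4 mm; origin at the centre of its underside on the bench, z up. The cover fits flat with its 104 mm length along the tray's y.
- wedge: Loose plain wooden wedge, 38 x 100 x 30 mm (x, y, z), lying on the bench near the left front corner of the bench, long side roughly along the robot's forward direction; origin at the centre of its underside. Bystander.

How it is judged:
On the way, in this order (a step that is already met when the one before it is completed fails the run):
1. the cover lies flat in the tray, handle up, released (x of cover_handle in the frame of tray between -0.06 and 0.06 m and y of cover_handle in the frame of tray between -0.08 and 0.08 m and z of cover_handle in the frame of tray below 0.04 m and angle between cover_handle's own z axis and vertical below 0.12 rad and contact force between the fingers and cover below 0.1 N and linear speed of cover below 0.02 m/s), for 0.2 s.
2. the shaft's nose has passed the top lug (some 20 mm below its upper face) (x of shaft_head in the frame of bore_mouth between -0.012 and 0.012 m and y of shaft_head in the frame of bore_mouth between -0.012 and 0.012 m and z of shaft_head in the frame of bore_mouth below 0.134 m and angle between the z axis of shaft_head and the z axis of bore_mouth, either way round below 0.12 rad).
3. the shaft's nose has passed the middle lug (some 65 mm below the top face) (x of shaft_head in the frame of bore_mouth between -0.012 and 0.012 m and y of shaft_head in the frame of bore_mouth between -0.012 and 0.012 m and z of shaft_head in the frame of bore_mouth below 0.089 m and angle between the z axis of shaft_head and the z axis of bore_mouth, either way round below 0.12 rad).
At the end, for the whole second after the job is handed in: The shaft is through all three lugs with its collar within 4 mm of the top lug, its axis within 0.06 rad and its head within 5 mm of the bore line, released and at rest; the cover lies flat (within 0.12 rad), handle up, inside the tray, released and at rest (all of step 1 and x of shaft_head in the frame of bore_mouth between -0.005 and 0.005 m and y of shaft_head in the frame of bore_mouth between -0.005 and 0.005 m and z of shaft_head in the frame of bore_mouth below 0.033 m and angle between the z axis of shaft_head and the z axis of bore_mouth, either way round below 0.06 rad and linear speed of shaft below 0.02 m/s and contact force between the fingers and shaft below 0.1 N); the robot touches nothing.
It fails at once if the shaft is dropped down the bore (faster than 0.4 m/s while in the lugs) (x of shaft_head in the frame of bore_mouth between -0.012 and 0.012 m and y of shaft_head in the frame of bore_mouth between -0.012 and 0.012 m and z of shaft_head in the frame of bore_mouth below 0.17 m and linear speed of shaft above 0.4 m/s).
It fails at once if the wooden wedge is moved more than 40 mm (distance of wedge from where it was at the start of the episode above 0.04 m).
It also fails if it takes over 58 s, if anything falls off the work surface, if the arm or the gripper's body presses on something with over 40 N, if the wrist force passes 120 N, or if a joint passes its speed limit or range.

ROBOT

A 7-joint arm with a two-finger parallel gripper is mounted at the origin on a cart in front of the work surface, level with it; the furniture and walls round the work are solid. World frame = base frame: x ahead of the robot, y to its left, z up, the work surface at z = 0. Lengths are in m, angles in rad, forces in N, time in s.
With the tool pointing down it reaches from about 0.4 to 0.85 m from the base axis. Payload 4.5 kg.
Tool frame: the origin (TCP) lies on the centre line of the jaws, within the pads' length; the fingertips stand 8 mm ahead of it and the grasp point (between the pads) lies 11 mm behind it; z points along the fingers, x is the direction in which the jaws open and shut, and the axes are right-handed (so a half turn about z gives the same grasp; the last joint's range is limited). The gripper opens to 88 mm and grips with 3 to 60 N. Pads are 18 mm wide; open, the fingers measure 123 mm over their backs; the gripper's body (75 mm by 187 mm) begins 45 mm behind the grasp point.
Start: joints at [1.191, 0.689, -0.195, 1.565, 0.157, 0.902, -0.215], TCP at [0.251, -0.572, 0.211] pointing down, gripper open.
Joint ranges: [-3.01, 3.01], [-0.46, 2.08], [-1.47, 1.51], [0.13, 2.56], [-1, 4.14], [0.04, 2.09], [-2.66, 2.66]. Speed limits (rad/s): [2.57, 2.57, 3.14, 3.14, 3.14, 3.14, 3.14].

INTERFACE

Orientations are given as a unit quaternion [x, y, z, w].
In Python, from plant import get_state, snapshot, finish_job, boxes_of, pinpoint gives the robot as it stands.
- The arm moves only by the shell command python3 -m creep 'ROWS' [FORCE]. ROWS is JSON, a list of rows, each an object with "hand": the finger opening in m, from 0 to 0.0881; "slide": the shift along the tool's x, y, z in m, a list of three; "turn": the turn about the tool's z in degrees. A call has 1 to 5 rows; each row shifts and turns the commanded pose from where the row before left it, along the tool's axes as they then stand; what a row does not reach is not made up. A row lasts 1/8 s, in which the tool goes at most 62.5 mm and 10.7 degrees, less where a joint would pass 70% of its speed; a pose out of reach is approached as far as the arm can. A call is refused whole if a number of a shift passes 0.0625 or a number of a turn 10.7, either way. A call with a gripper value outside its range is refused whole. The fingers move at their own pace and stop on an object; FORCE is the grip in N (left out, the last holds). Time passes only in rows, so rows that do not move let the fingers close. It gives the time, the measured TCP pose, the force and the opening at its end, in the units of the state.
- get_state(): the state, without advancing time (a new reading comes with each control period).
- snapshot(name): name is "scene" or "top" or "wrist"; returns a dict with "frame" (420x560x3 uint8, red, green, blue), "depth" (420x560 float32, m along the optical axis (not along the pixel's ray), 0 where there is no reading), "mtx" (3x3 intrinsics, pixels), "k1" (the pictures are not rectified: a ray, as slopes to the right and down, at radius r is drawn at 1 + k1 r^2 times it, then the intrinsics apply), "camera_from_world" (4x4, takes a point from world to camera coordinates). Camera axes: x right, y down, z forward; pixel columns grow to the right and rows downward; lengths in m; the calibration is good to about 2 mm. A picture is of the moment at which its call begins.
- finish_job(): hands the job in, once; it reports no verdict.
Trained networks look in a picture, given as the dict that the camera call returned (one of the last four; its "shot" number tells which), for a name from the list of things; names that differ only in an ending like _2 or _b are one class to them, and where a whole thing is asked for, a point or a joint stands for the part that bears it (a point fixed in the world has none). Each returns a list of dicts, best first, with "conf" (0 to 1); they miss things now and then, are a little off and sometimes report something else, mostly with a low value. They report only what shows in the picture. A call takes as long as a camera call.
- boxes_of(target, picture): "uv" ([column, row] in pixels, amid what is visible of it).
- pinpoint(target, picture): "uv" ([column, row] in pixels: a listed point, or the origin of a listed thing).
The state is a dict: "clock": time; "q": joint angles; "qd": joint speeds; "joint_torque": joint torques, N m; "tool_pos": TCP position; "eef_rot": TCP orientation; "contact_force": force on the tool from outside, world axes, zero at the start; "moment": the same for the moment, N m; "opening": opening from 0.0 (shut) to 1.0 (fully open).
Only numpy, scipy, OpenCV 4.12 (cv2) and the standard library are available. Lean on these libraries where they do the work, as an engineer would, in place of code of your own. Each camera call takes 0.05 s, during which the arm holds its last target.

## Working session

There is one attempt and no reset: what is moved stays moved. The work goes in short steps, Python scripts to look and compute and a shell command to move; the robot and the scene stay as the last step left them, time stands still between calls to the robot, and variables do not carry over. Pictures are saved under pics/ and viewed, and the job is handed in when it is done.

```bash
ls; mkdir -p pics; cat > h.py <<'E'
import numpy as np,cv2
from plant import get_state,snapshot,finish_job,boxes_of,pinpoint
from scipy.spatial.transform import Rotation as R
def ray(p,uv):
    K=p["mtx"];k=p["k1"]
    d=np.array([(uv[0]-K[0,2])/K[0,0],(uv[1]-K[1,2])/K[1,1]]);s=d.copy()
    for _ in range(30): s=d/(1+k*(s@s))
    return np.array([s[0],s[1],1.])
def w(p,uv,z=None,depth=None):
    T=np.linalg.inv(p["camera_from_world"]);r=T[:3,:3]@ray(p,uv);o=T[:3,3]
    if z is not None: return o+r*(z-o[2])/r[2]
    if depth is None:
        u,v=int(round(uv[0])),int(round(uv[1])); a=p["depth"][v-1:v+2,u-1:u+2]; a=a[a>0]; depth=np.median(a) if a.size else np.nan
    return o+r*depth
def proj(p,X):
    c=p["camera_from_world"]@np.append(X,1);s=c[:2]/c[2];s=s*(1+p["k1"]*(s@s));K=p["mtx"]
    return np.array([K[0,0]*s[0]+K[0,2],K[1,1]*s[1]+K[1,2]])
def save(p,n,sc=1,box=None):
    f=p["frame"][:,:,::-1]
    if box: f=f[box[1]:box[3],box[0]:box[2]]
    cv2.imwrite("pics/"+n+".png",cv2.resize(f,None,fx=sc,fy=sc,interpolation=cv2.INTER_CUBIC))
def cloud(p):
    K=p["mtx"];h,wd=p["depth"].shape
    u,v=np.meshgrid(np.arange(wd),np.arange(h));d=np.stack([(u-K[0,2])/K[0,0],(v-K[1,2])/K[1,1]],-1);s=d.copy()
    for _ in range(20): s=d/(1+p["k1"]*(s**2).sum(-1,keepdims=True))
    P=np.concatenate([s,np.ones((h,wd,1))],-1)*p["depth"][...,None]
    T=np.linalg.inv(p["camera_from_world"]);return P@T[:3,:3].T+T[:3,3]
E
python3 - <<'E'
from h import *
np.set_printoptions(precision=4,suppress=True)
s=get_state();print({k:np.round(v,4) for k,v in s.items()});print(R.from_quat(s["eef_rot"]).as_matrix())
for n in ["scene","top"]:
    p=snapshot(n);save(p,n+"0",1.4)
    for t in ["bore_mouth","cover_handle","shaft_head","pin_stand","tray","wedge","bracket","cover","shaft"]:
        for f in (pinpoint,boxes_of):
            r=f(t,p)[:2]
            print(n,t,f.__name__,[(np.round(x["uv"],1),round(x["conf"],2),w(p,x["uv"])) for x in r])
E
```

```text
pics
{'clock': np.float64(0.0), 'q': array([ 1.1908,  0.69  , -0.1945,  1.5663,  0.1573,  0.9025, -0.2151]), 'qd': array([-0.0002, -0.0014, -0.0003, -0.0005,  0.0003,  0.0008,  0.0004]), 'joint_torque': array([  0.0003, -52.7562,  -1.2666, -15.3429,  -0.0526,   0.0066,
         0.0002]), 'tool_pos': array([ 0.251 , -0.5717,  0.2099]), 'eef_rot': array([ 0.8373, -0.5467, -0.0008, -0.0004]), 'contact_force': array([ 0.252 , -0.4057,  0.5625]), 'moment': array([-0.006 ,  0.0386, -0.0705]), 'opening': np.float64(1.0032)}
[[ 0.4021 -0.9156 -0.0009]
 [-0.9156 -0.4021  0.0016]
 [-0.0018  0.0002 -1.    ]]
scene bore_mouth call [(array([216.3, 205.2]), 0.67, array([0.5882, 0.2381, 0.1482]))]
scene bore_mouth call [(array([203.3, 224.1]), 0.81, array([0.5673, 0.2795, 0.1266]))]
scene cover_handle call [(array([216.9, 204.3]), 0.95, array([0.5843, 0.2378, 0.153 ]))]
scene cover_handle call [(array([218.4, 208. ]), 0.76, array([0.5823, 0.2361, 0.1436]))]
scene shaft_head call [(array([290. , 229.8]), 0.93, array([0.4149, 0.1548, 0.1677]))]
scene shaft_head call [(array([290.3, 236.2]), 0.85, arr
[... 1953 characters left out ...]
6, 263.6]), 0.59, array([ 0.4318, -0.0961,  0.0029]))]
top wedge call []
top wedge call [(array([187.1, 298.5]), 0.64, array([0.4211, 0.3201, 0.0187]))]
top bracket call [(array([207.1, 192.2]), 0.55, array([0.6203, 0.2275, 0.1483]))]
top bracket call [(array([202.2, 180.8]), 0.91, array([0.6609, 0.2408, 0.0983]))]
top cover call [(array([204.9, 201.8]), 0.69, array([0.5918, 0.2296, 0.1855]))]
top cover call [(array([206.9, 201.7]), 0.91, array([0.5923, 0.2262, 0.1817])), (array([200.8, 185.8]), 0.66, array([0.6356, 0.2384, 0.1487]))]
top shaft call [(array([261.2, 282.3]), 0.61, array([0.4209, 0.1457, 0.19  ]))]
top shaft call [(array([261.4, 278.7]), 0.59, array([0.4273, 0.1442, 0.1912]))]
```

View pics/scene0.png

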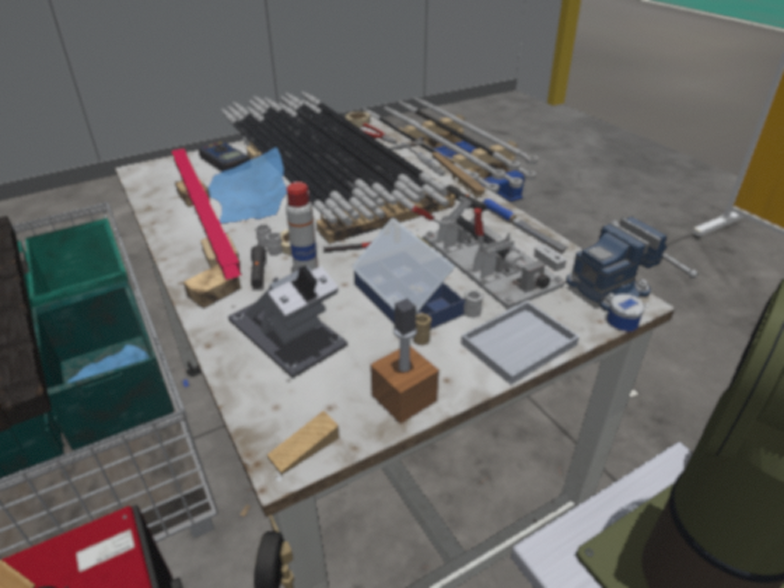

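View pics/top0.png

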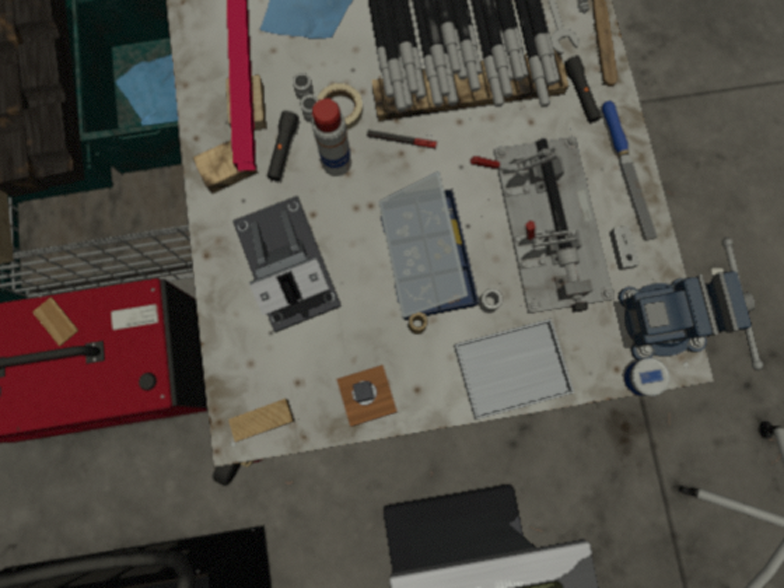

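The scene picture shows the bracket with the white cover and black handle at about (217,204), the shaft in its stand at (290,235), the tray at (371,244) and the wedge at (219,318). Next I'll fit the poses from depth.

```bash
cat > fit.py <<'E'
from h import *
np.set_printoptions(precision=4,suppress=True)
for n in ["top","scene"]:
    p=snapshot(n);C=cloud(p);f=p["frame"].astype(int);mx=f.max(-1);ok=p["depth"]>0
    # table level
    m=ok&(C[...,0]>.45)&(C[...,0]<.6)&(C[...,1]>-.1)&(C[...,1]<.1)&(abs(C[...,2])<.02);print(n,"table z",np.median(C[m][:,2]),m.sum())
    # bracket base plate: z .012
    m=ok&(abs(C[...,2]-.012)<.005)&(C[...,0]>.5)&(C[...,0]<.8)&(C[...,1]>.1)&(C[...,1]<.38)&(mx<110)
    q=C[m][:,:2].astype(np.float32)
    print("plate",len(q),cv2.minAreaRect(q))
    # cover plate
    m=ok&(C[...,2]>.11)&(C[...,0]>.5)&(C[...,0]<.66)&(C[...,1]>.15)&(C[...,1]<.32)&(f.min(-1)>105)
    P=C[m]
    for _ in range(4):
        c=P.mean(0);U,S,V=np.linalg.svd(P-c);nn=V[2]*np.sign(V[2][2]);d=(P-c)@nn;P=P[abs(d)<max(.004,2*d.std())]
    print("cover",len(P),c,nn,"tilt",np.degrees(np.arccos(nn[2])),"az",np.degrees(np.arctan2(nn[1],nn[0])),d.std())
    hh=np.array([nn[0],nn[1],0]);hh/=np.linalg.norm(hh);ey=np.cross(nn,-hh);ex=np.cross(ey,nn)
    r=cv2.minAreaRect(np.stack([(P-c)@ex,(P-c)@ey],-1).astype(np.float32));print(r, c+ex*r[0][0]+ey*r[0][1],ex,ey)
    # shaft head top
    m=ok&(abs(C[...,2]-.192)<.005)&(C[...,0]>.36)&(C[...,0]<.5)&(C[...,1]>.08)&(C[...,1]<.22)
    print("head",m.sum(),C[m].mean(0) if m.any() else 0,cv2.minAreaRect(C[m][:,:2].astype(np.float32)) if m.sum()>4 else 0)
    m=ok&(abs(C[...,2]-.07)<.004)&(C[...,0]>.33)&(C[...,0]<.5)&(C[...,1]>.05)&(C[...,1]<.25)
    print("stand",m.sum(),cv2.minAreaRect(C[m][:,:2].astype(np.float32)) if m.sum()>4 else 0)
    m=ok&(abs(C[...,2]-.004)<.004)&(C[...,0]>.33)&(C[...,0]<.55)&(C[...,1]>-.2)&(C[...,1]<.02)
    # tray rims
    m=ok&(C[...,2]>.014)&(C[...,2]<.028)&(C[...,0]>.33)&(C[...,0]<.55)&(C[...,1]>-.22)&(C[...,1]<.03)
    print("tray",m.sum(),cv2.minAreaRect(C[m][:,:2].astype(np.float32)) if m.sum()>4 else 0)
    m=ok&(C[...,2]>.008)&(C[...,2]<.04)&(C[...,0]>.33)&(C[...,0]<.52)&(C[...,1]>.23)&(C[...,1]<.42)
    print("wedge",m.sum(),cv2.minAreaRect(C[m][:,:2].astype(np.float32)) if m.sum()>4 else 0)
    # handle black pts
    m=ok&(C[...,2]>.16)&(C[...,0]>.5)&(C[...,0]<.66)&(C[...,1]>.17)&(C[...,1]<.3)&(mx<80)
    print("handle",m.sum(),C[m].mean(0),C[m].max(0))
E
python3 fit.py
```

```text
top table z 0.0008187258205216708 4008
plate 2203 ((0.6721895337104797, 0.2500767111778259), (0.21048887073993683, 0.12023936212062836), 12.784974098205566)
cover 818 [0.5975 0.234  0.1405] [-0.407  -0.0926  0.9087] tilt 24.67369054465914 az -167.17887632769873 0.0015557071722961753
((-0.0006141681224107742, -0.0002849400043487549), (0.09394562244415283, 0.04351990297436714), 89.80001068115234) [0.597  0.2336 0.1403] [0.8051 0.1832 0.3793] [-0.2016  0.886   0.    ]
head 164 [0.4276 0.1484 0.1905] ((0.4277288317680359, 0.14826034009456635), (0.02410927601158619, 0.023807773366570473), 2.2215189933776855)
stand 995 ((0.4276159107685089, 0.148406520485878), (0.07489122450351715, 0.07517427206039429), 7.611035346984863)
tray 682 ((0.46492576599121094, -0.09585121273994446), (0.18715909123420715, 0.2342272400856018), 5.378354549407959)
wedge 752 ((0.4187425673007965, 0.32427266240119934), (0.03849378228187561, 0.10067576169967651), 9.774986267089844)
handle 132 [0.5824 0.229  0.1785] [0.6058 0.2396 0.1893]
scene table z -0.0006539199777615412 2093
plate 1418 ((0.6672300100326538, 0.253511
[... 228 characters left out ...]
006907861679792404), (0.10039544105529785, 0.06599671393632889), 89.50995635986328) [0.6041 0.2368 0.1404] [0.8649 0.1925 0.3177] [-0.2045  0.9188  0.    ]
head 96 [0.4251 0.15   0.1887] ((0.42603594064712524, 0.1493435502052307), (0.025044124573469162, 0.023171821609139442), 5.927856922149658)
stand 772 ((0.4255695641040802, 0.14928743243217468), (0.07725752145051956, 0.07629358768463135), 7.2664475440979)
tray 707 ((0.4611396789550781, -0.1016152948141098), (0.18376602232456207, 0.23784376680850983), 4.034795761108398)
wedge 894 ((0.4185761511325836, 0.32392749190330505), (0.04085199162364006, 0.09799553453922272), 9.881966590881348)
handle 113 [0.579  0.2344 0.1733] [0.5974 0.2405 0.1856]
```

```bash
cat >> h.py <<'E'
def st(): 
    s=get_state();return s["clock"],np.array(s["tool_pos"]),R.from_quat(s["eef_rot"]).as_matrix(),s["contact_force"],s["opening"]*.0881
def to(X,yaw=None):
    t,P,M,F,o=st();d=M.T@(np.array(X)-P);print("t %.2f tcp %s yaw %.2f F %s open %.4f"%(t,np.round(P,4),np.degrees(np.arctan2(M[1,0],M[0,0])),np.round(F,1),o));print("slide",np.round(d,4),"rows",np.abs(d).max()/.0625, "" if yaw is None else ("turn",round((np.degrees(np.arctan2(M[1,0],M[0,0]))-yaw+90)%180-90,2)))
E
python3 -m creep '[{"hand":0.06,"slide":[0,0,-0.06],"turn":10.7},{"hand":0.06,"slide":[0,0,-0.04],"turn":0.2}]' 20
python3 - <<'E'
from h import *
to([.50,.20,.29],-77.2)
p=snapshot("top");save(p,"tr",3,(300,210,430,320));print(w(p,[366.8,262.3],z=0), w(p,[207,204.5],z=.1604))
C=cloud(p);ok=p["depth"]>0
m=ok&(C[...,2]>.016)&(C[...,2]<.026)&(C[...,0]>.34)&(C[...,0]<.53)&(C[...,1]>-.2)&(C[...,1]<.01)
n,l,s,c=cv2.connectedComponentsWithStats(cv2.dilate(m.astype(np.uint8),np.ones((3,3))))
for i in range(1,n):
    k=m&(l==i)
    if k.sum()>20: print(k.sum(),cv2.minAreaRect(C[k][:,:2].astype(np.float32)))
E
```

```text
clock: 2.25
tool_pos: [0.2518, -0.5727, 0.313]
eef_rot: [0.781, -0.624, 0.001, 0.0]
contact_force: [-0.2, -1.1, 0.4]
opening: 0.801
t 2.25 tcp [ 0.2518 -0.5727  0.313 ] yaw -77.28 F [-0.2 -1.1  0.4] open 0.0706
slide [-0.6991 -0.4123  0.0218] rows 11.186184199583103 ('turn', np.float64(-0.08))
[ 0.43520362 -0.09545268  0.        ] [0.59192292 0.22949897 0.1604    ]
488 ((0.4334838092327118, -0.09170351177453995), (0.12548759579658508, 0.16405963897705078), 5.378339767456055)
```

View pics/tr.png

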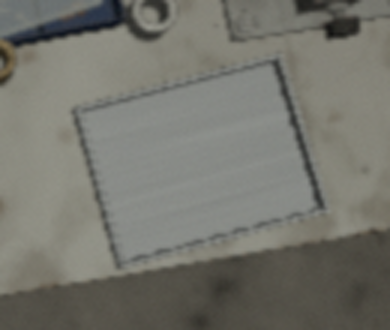

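The tray shows clearly, with corners in the crop at about (75,108), (278,60), (322,210) and (118,266). That matches the depth fit, which puts its centre at (0.4335, -0.092) and its yaw at 5.4°.

```bash
python3 -m creep '[{"hand":0.06,"slide":[-0.0473,-0.034,0],"turn":0},{"hand":0.06,"slide":[-0.0473,-0.034,0],"turn":0},{"hand":0.06,"slide":[-0.0473,-0.034,0],"turn":0},{"hand":0.06,"slide":[-0.0473,-0.034,0],"turn":0},{"hand":0.06,"slide":[-0.0473,-0.034,0],"turn":0}]'
python3 -m creep '[{"hand":0.06,"slide":[-0.0473,-0.034,0],"turn":0},{"hand":0.06,"slide":[-0.0473,-0.034,0],"turn":0},{"hand":0.06,"slide":[-0.0473,-0.034,0],"turn":0},{"hand":0.06,"slide":[-0.0473,-0.034,0],"turn":0},{"hand":0.06,"slide":[-0.0473,-0.034,0],"turn":0}]'
python3 -m creep '[{"hand":0.06,"slide":[-0.0473,-0.034,0],"turn":0},{"hand":0.06,"slide":[-0.0473,-0.034,0],"turn":0},{"hand":0.06,"slide":[-0.0473,-0.034,0],"turn":0},{"hand":0.06,"slide":[-0.0473,-0.02,0],"turn":0}]'
python3 - <<'E'
from h import *
to([.592,.231,.155],-77.2)
p=snapshot("wrist");save(p,"w1",1.4)
for t in ["cover_handle","cover"]:print(t,[(np.round(x["uv"],1),round(x["conf"],2),w(p,x["uv"],z=.1604),w(p,x["uv"])) for x in pinpoint(t,p)[:2]])
E
```

```text
clock: 2.92
tool_pos: [0.3653, -0.3022, 0.3108]
eef_rot: [0.782, -0.624, 0.0, -0.0]
contact_force: [0.6, 0.2, 0.5]
opening: 0.682
clock: 3.55
tool_pos: [0.4786, -0.034, 0.3108]
eef_rot: [0.782, -0.624, 0.0, -0.0]
contact_force: [0.8, -0.3, 0.2]
opening: 0.679
clock: 4.05
tool_pos: [0.5559, 0.1778, 0.3104]
eef_rot: [0.782, -0.624, 0.0, -0.0]
contact_force: [1.1, -0.2, 0.2]
opening: 0.679
t 4.05 tcp [0.5559 0.1778 0.3104] yaw -77.20 F [ 1.1 -0.2  0.2] open 0.0598
slide [-0.0439 -0.0469  0.1554] rows 2.486307524731806 ('turn', np.float64(0.0))
cover_handle [(array([230.3, 145.6]), 0.97, array([0.58652618, 0.23306291, 0.1604    ]), array([0.58893694, 0.23004656, 0.18492293]))]
cover [(array([230.3, 130. ]), 0.81, array([0.60109507, 0.23579078, 0.1604    ]), array([0.60175761, 0.23415859, 0.17281974]))]
```

View pics/w1.png

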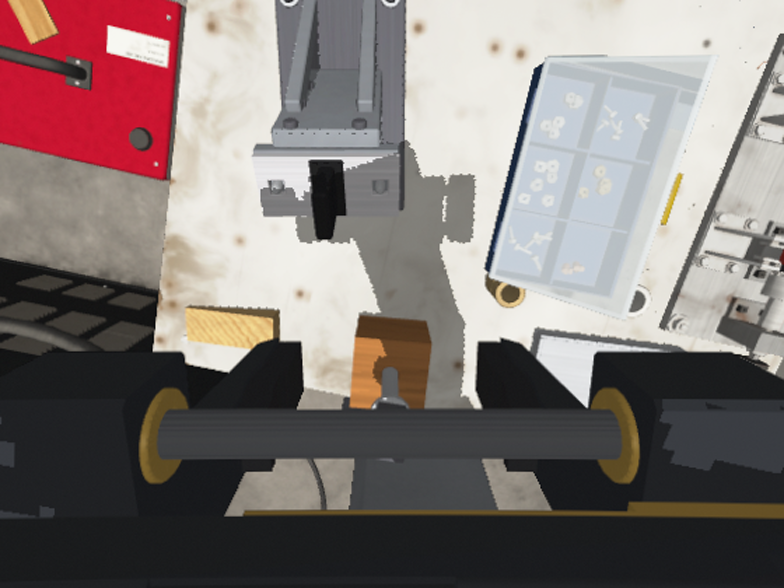

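```bash
python3 -m creep '[{"hand":0.03,"slide":[-0.022,-0.022,0.03],"turn":0},{"hand":0.03,"slide":[-0.022,-0.022,0.03],"turn":0},{"hand":0.03,"slide":[0,0,0.03],"turn":0}]' 25
python3 - <<'E'
from h import *
to([.590,.231,.157],-77.2)
p=snapshot("wrist");save(p,"w2",1.4)
for t in ["cover_handle"]:print(t,[(np.round(x["uv"],1),round(x["conf"],2),w(p,x["uv"],z=.1604),w(p,x["uv"])) for x in pinpoint(t,p)[:2]])
E
```

```text
clock: 4.58
tool_pos: [0.5888, 0.2294, 0.2196]
eef_rot: [0.782, -0.623, 0.0, -0.001]
contact_force: [0.8, 0.0, -1.0]
opening: 0.362
t 4.58 tcp [0.5888 0.2294 0.2196] yaw -77.14 F [ 0.8  0.  -1. ] open 0.0319
slide [-0.0012 -0.0014  0.0626] rows 1.0009668494944246 ('turn', np.float64(0.06))
cover_handle [(array([274.7, 213.2]), 0.73, array([0.58705758, 0.23221676, 0.1604    ]), array([0.59424394, 0.23361772, 0.18651396]))]
```

View pics/w2.png

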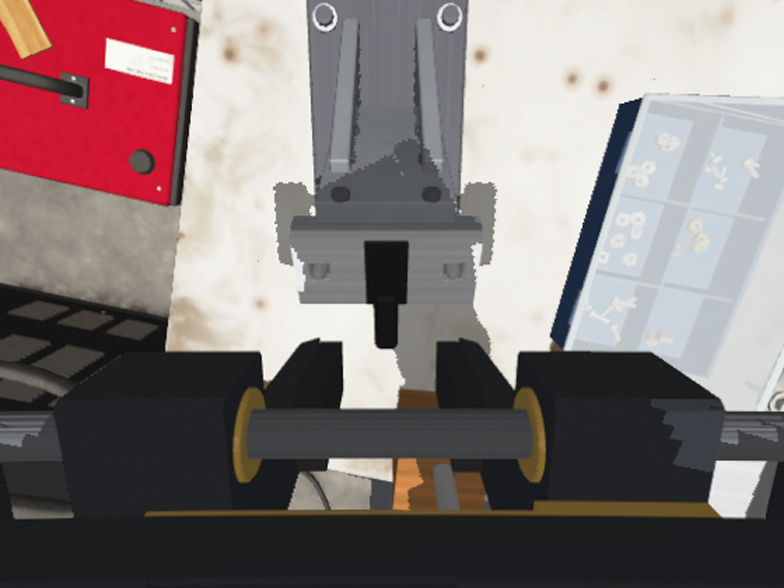

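The handle (386,290 in the enlarged picture) is centred between the fingers (335 and 440). I'll descend and grip.

```bash
python3 -m creep '[{"hand":0.03,"slide":[-0.001,0,0.04],"turn":0},{"hand":0.03,"slide":[0,0,0.0226],"turn":0},{"hand":0.0,"slide":[0,0,0],"turn":0},{"hand":0.0,"slide":[0,0,0],"turn":0},{"hand":0.0,"slide":[0,0,0],"turn":0}]' 25
python3 -m creep '[{"hand":0.0,"slide":[0,0.0025,-0.0055],"turn":0},{"hand":0.0,"slide":[0,0.0042,-0.009],"turn":0},{"hand":0.0,"slide":[0,0.0042,-0.009],"turn":0}]' 25
python3 - <<'E'
from h import *
to([.590,.231,.157],-77.2)
p=snapshot("wrist");save(p,"w3",1.4)
E
```

```text
clock: 5.3
tool_pos: [0.5891, 0.2299, 0.16]
eef_rot: [0.781, -0.624, 0.001, -0.002]
contact_force: [0.0, 0.1, 3.2]
opening: 0.026
clock: 5.68
tool_pos: [0.5771, 0.2271, 0.1826]
eef_rot: [0.782, -0.624, 0.0, -0.0]
contact_force: [-0.4, -1.1, 0.6]
opening: 0.006
t 5.67 tcp [0.5771 0.2271 0.1826] yaw -77.19 F [-0.4 -1.1  0.6] open 0.0005
slide [-0.001  -0.0134  0.0256] rows 0.40902084198364314 ('turn', np.float64(0.01))
```

View pics/w3.png

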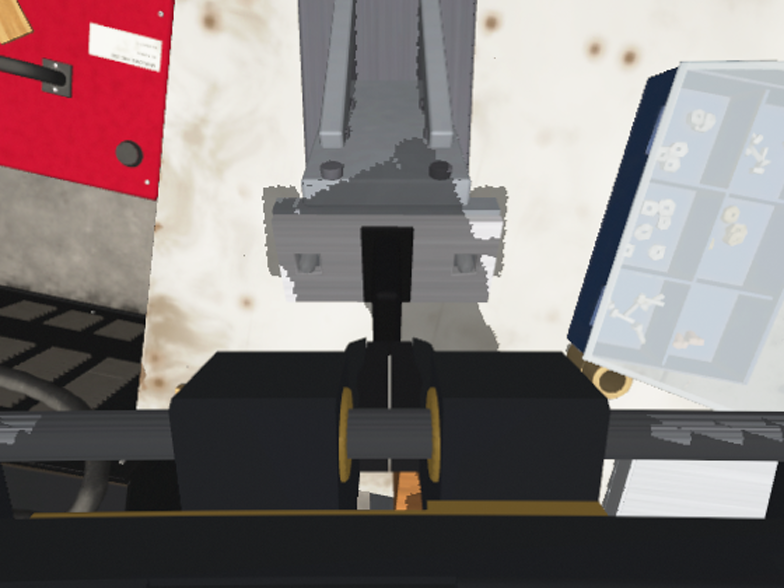

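```bash
python3 - <<'E'
from h import *
np.set_printoptions(precision=4,suppress=True)
t,P,M,F,o=st()
p=snapshot("wrist");C=cloud(p);f=p["frame"];ok=p["depth"]>0
print("tcp px",proj(p,P)*1.4,"tip",proj(p,P+M[:,2]*.008)*1.4,"grasp",proj(p,P-M[:,2]*.011)*1.4, "cam",np.linalg.inv(p["camera_from_world"])[:3,3])
for uv in [(386,235),(386,265),(386,295),(386,320),(386,340),(305,262),(465,262),(300,215),(480,295),(380,360),(400,360),(388,250),(362,350),(415,350)]:
    print(uv,w(p,(uv[0]/1.4,uv[1]/1.4)))
for n in("top","scene"):
    q=snapshot(n);save(q,n+"1",4,(150,150,290,290))
E
```

```text
tcp px [390.9764 335.2266] tip [390.8621 328.6139] grasp [391.1503 345.2815] cam [0.6395 0.2426 0.3579]
(386, 235) [0.6121 0.2375 0.1511]
(386, 265) [0.6023 0.2352 0.1702]
(386, 295) [0.5941 0.2333 0.187 ]
(386, 320) [0.5824 0.2306 0.1815]
(386, 340) [0.5727 0.2285 0.1782]
(305, 262) [0.5902 0.272  0.1447]
(465, 262) [0.607  0.1979 0.1448]
(300, 215) [0.6116 0.2779 0.1462]
(480, 295) [0.5902 0.1832 0.1321]
(380, 360) [0.5846 0.2328 0.2285]
(400, 360) [0.5859 0.2268 0.2282]
(388, 250) [0.6072 0.2354 0.1607]
(362, 350) [0.5846 0.2387 0.2236]
(415, 350) [0.5884 0.2224 0.2238]
```

View pics/scene1.png

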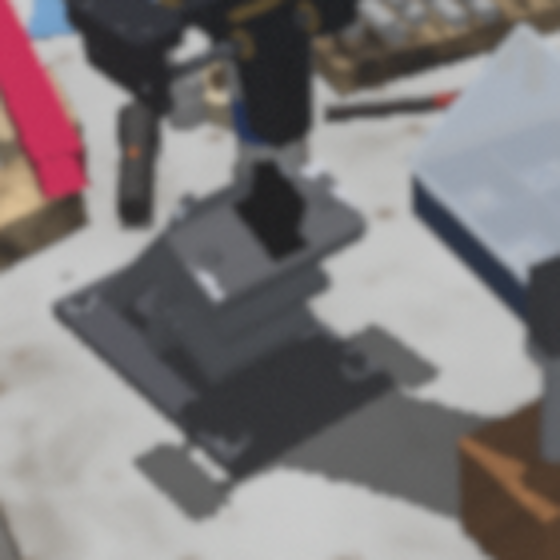

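View pics/top1.png

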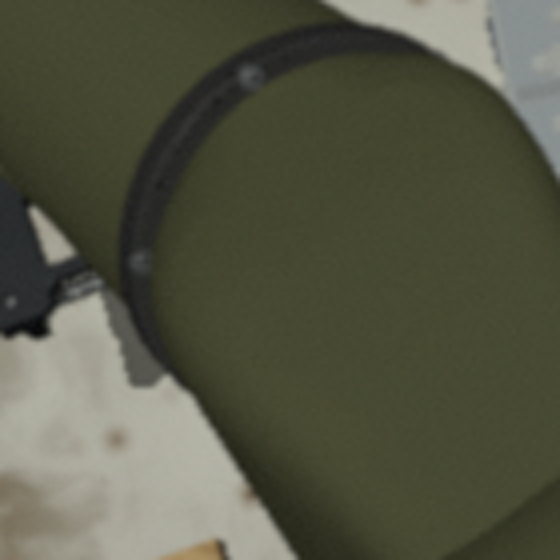

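```bash
python3 - <<'E'
from h import *
np.set_printoptions(precision=4,suppress=True)
t,P,M,F,o=st();print(P)
p=snapshot("wrist");print(p["mtx"],p["k1"],p["camera_from_world"])
for uv in [(364,270),(408,270),(378,325),(397,325),(386,304),(386,299),(386,343),(386,348),(378,352),(384,352),(397,352)]+[(380,r) for r in range(345,480,10)]:
    print(uv,w(p,(uv[0]/1.4,uv[1]/1.4)))
save(p,"w4",4,(210,150,350,290))
d=p["depth"];cv2.imwrite("pics/d4.png",cv2.resize((np.clip((d-.05)/.3,0,1)*255).astype(np.uint8)[100:,:],None,fx=1.4,fy=1.4))
E
```

```text
[0.5774 0.2271 0.182 ]
[[325.6482   0.     277.7327]
 [  0.     325.6482 207.7383]
 [  0.       0.       1.    ]] 0.024482593183435156 [[ 0.2218 -0.9751  0.0015  0.094 ]
 [-0.9432 -0.2142  0.2539  0.565 ]
 [-0.2473 -0.0577 -0.9672  0.5166]
 [ 0.      0.      0.      1.    ]]
(364, 270) [0.5927 0.2437 0.1426]
(408, 270) [0.5973 0.2231 0.1423]
(378, 325) [0.5802 0.2332 0.1811]
(397, 325) [0.5814 0.2256 0.1797]
(386, 304) [0.591  0.2323 0.1863]
(386, 299) [0.593  0.2327 0.1865]
(386, 343) [0.5851 0.2308 0.2121]
(386, 348) [0.5853 0.2309 0.2169]
(378, 352) [0.5844 0.2333 0.2195]
(384, 352) [0.5848 0.2314 0.2196]
(397, 352) [0.5856 0.2273 0.2194]
(380, 345) [0.5845 0.2327 0.2135]
(380, 355) [0.5849 0.2327 0.2228]
(380, 365) [0.5845 0.2325 0.2296]
(380, 375) [0.5849 0.2324 0.2374]
(380, 385) [0.5848 0.2323 0.2432]
(380, 395) [0.5848 0.2322 0.2488]
(380, 405) [0.5846 0.2321 0.2537]
(380, 415) [0.6018 0.2353 0.2889]
(380, 425) [0.6012 0.2351 0.2909]
(380, 435) [0.6    0.2348 0.2917]
(380, 445) [0.5984 0.2345 0.292 ]
(380, 455) [0.5964 0.234  0.2915]
(380, 465) [0.5691 0.2286 0.2552]
(380, 475) [0.3803 0.1911 0.0003]
```

View pics/w4.png

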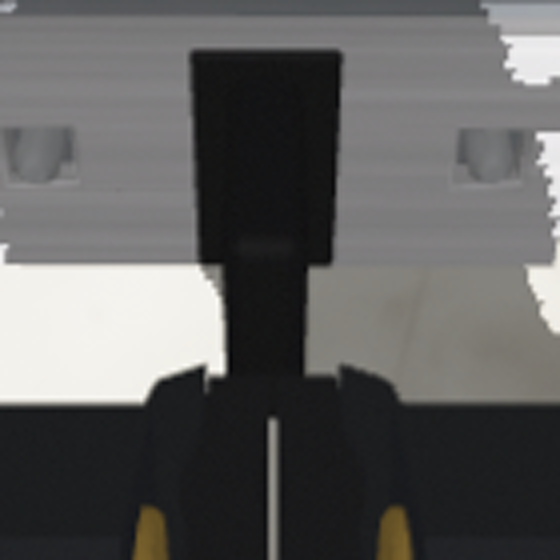

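```bash
python3 - <<'E'
from h import *
np.set_printoptions(precision=4,suppress=True)
t,P,M,F,o=st();print(P)
p=snapshot("scene")
print("tcp",(proj(p,P)-150)*4,"tip",(proj(p,P+[0,0,-.008])-150)*4)
for uv in [(275,60),(275,100),(275,130),(280,137),(275,150),(275,160),(275,175),(265,200)]:
    print(uv,w(p,(150+uv[0]/4,150+uv[1]/4)))
p=snapshot("wrist");C=cloud(p)
print(w(p,(275,250)))
E
```

```text
[0.5773 0.227  0.1816]
tcp [286.2866 174.7413] tip [287.6284 186.9514]
(275, 60) [0.538  0.2408 0.2772]
(275, 100) [0.5656 0.233  0.2371]
(275, 130) [0.5633 0.2356 0.221 ]
(280, 137) [0.5635 0.2333 0.2158]
(275, 150) [0.8129 0.1471 0.0328]
(275, 160) [0.6399 0.21   0.1482]
(275, 175) [0.5813 0.2319 0.1808]
(265, 200) [0.5871 0.2372 0.1626]
[0.5849 0.231  0.2176]
```

The wrist and scene depth both put the fingertips about 30 mm above the reported TCP (tip z about 0.212 while tool_pos z is 0.182). So the jaws closed just over the top of the handle. The handle hasn't moved, so I'll go lower with that offset allowed for.

```bash
python3 -m creep '[{"hand":0.03,"slide":[0,-0.007,0],"turn":0},{"hand":0.03,"slide":[-0.002,-0.007,0],"turn":0},{"hand":0.03,"slide":[0,0,0.03],"turn":0}]' 25
python3 - <<'E'
from h import *
to([.590,.231,.117],-77.2)
p=snapshot("wrist");save(p,"w5",4,(210,150,350,290))
E
```

```text
clock: 6.4
tool_pos: [0.5935, 0.2338, 0.1532]
eef_rot: [0.781, -0.624, 0.001, -0.003]
contact_force: [0.4, 0.1, 0.1]
opening: 0.321
t 6.40 tcp [0.5935 0.2338 0.1532] yaw -77.21 F [0.4 0.1 0.1] open 0.0283
slide [0.002  0.0043 0.0362] rows 0.5790883987464663 ('turn', np.float64(-0.01))
```

View pics/w5.png

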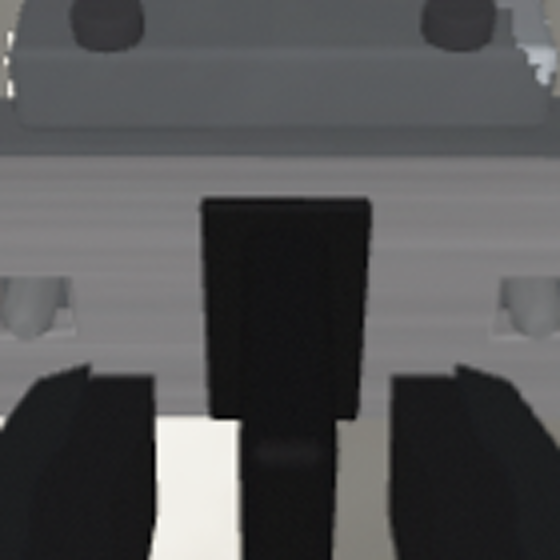

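```bash
python3 -m creep '[{"hand":0.03,"slide":[0.002,0.004,0.0],"turn":0},{"hand":0.03,"slide":[0,0,0.018],"turn":0},{"hand":0.03,"slide":[0,0,0.014],"turn":0},{"hand":0.03,"slide":[0,0,0],"turn":0}]' 25
python3 - <<'E'
from h import *
to([.590,.231,.120],-77.2)
p=snapshot("wrist");save(p,"w6",4,(210,150,350,290))
E
```

```text
clock: 6.95
tool_pos: [0.5861, 0.2289, 0.1182]
eef_rot: [0.782, -0.624, -0.001, 0.001]
contact_force: [0.4, -0.4, -0.3]
opening: 0.336
t 6.95 tcp [0.5861 0.2289 0.1182] yaw -77.18 F [ 0.4 -0.4 -0.3] open 0.0296
slide [-0.0012 -0.0043 -0.0018] rows 0.06814469159592748 ('turn', np.float64(0.02))
```

View pics/w6.png

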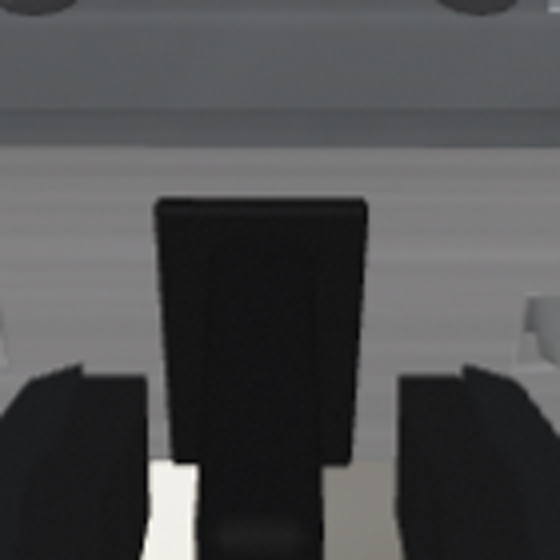

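```bash
python3 -m creep '[{"hand":0.03,"slide":[-0.001,-0.003,0],"turn":0},{"hand":0.0,"slide":[0,0,0],"turn":0},{"hand":0.0,"slide":[0,0,0],"turn":0},{"hand":0.0,"slide":[0,0,0],"turn":0}]' 25
python3 -m creep '[{"hand":0.0,"slide":[0,0.0025,-0.0055],"turn":0},{"hand":0.0,"slide":[0,0.0042,-0.009],"turn":0},{"hand":0.0,"slide":[0,0.0042,-0.009],"turn":0}]' 25
python3 - <<'E'
from h import *
to([.590,.231,.120],-77.2)
p=snapshot("wrist");save(p,"w7",1.4)
E
```

```text
clock: 7.5
tool_pos: [0.5899, 0.231, 0.1199]
eef_rot: [0.782, -0.624, 0.0, -0.0]
contact_force: [0.0, -0.3, 1.5]
opening: 0.135
clock: 7.88
tool_pos: [0.5788, 0.2285, 0.1438]
eef_rot: [0.782, -0.624, 0.0, 0.0]
contact_force: [0.2, -0.1, -1.4]
opening: 0.131
t 7.88 tcp [0.5788 0.2285 0.1438] yaw -77.19 F [ 0.2 -0.1 -1.4] open 0.0116
slide [ 0.     -0.0115  0.0238] rows 0.3812161421171389 ('turn', np.float64(0.01))
```

View pics/w7.png

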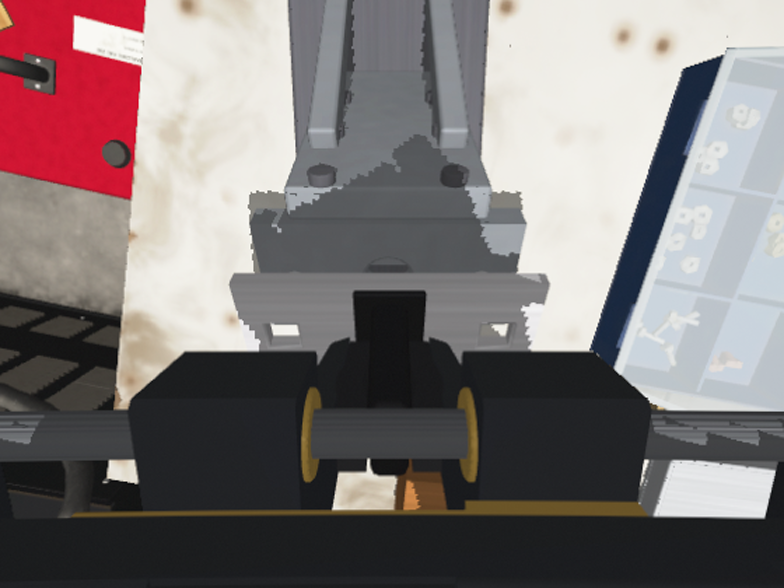

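The cover is held (opening 11.6 mm). Its empty holes show at (285,333) and (492,330), and the bore is just visible at (390,265). I'll carry it to the tray.

```bash
python3 -m creep '[{"hand":0.0,"slide":[0,0.005,-0.05],"turn":0},{"hand":0.0,"slide":[0.0468,0.0355,-0.01],"turn":0},{"hand":0.0,"slide":[0.0468,0.0355,0],"turn":0},{"hand":0.0,"slide":[0.0468,0.0355,0],"turn":0},{"hand":0.0,"slide":[0.0468,0.0355,0],"turn":0}]' 25
python3 -m creep '[{"hand":0.0,"slide":[0.0468,0.0355,0],"turn":0},{"hand":0.0,"slide":[0.0468,0.0305,0],"turn":0},{"hand":0.0,"slide":[0,0,0.05],"turn":7.4},{"hand":0.0,"slide":[0,0,0.05],"turn":0}]' 25
python3 - <<'E'
from h import *
to([.4335,-.0925,.03],-84.6)
p=snapshot("scene");save(p,"s3",4,(300,170,440,300))
E
```

```text
clock: 8.55
tool_pos: [0.4766, 0.0117, 0.2037]
eef_rot: [0.782, -0.624, 0.001, -0.0]
contact_force: [0.1, -1.0, -0.6]
opening: 0.134
clock: 9.05
tool_pos: [0.4349, -0.0942, 0.1031]
eef_rot: [0.738, -0.675, 0.002, -0.001]
contact_force: [0.2, -0.0, -2.1]
opening: 0.131
t 9.05 tcp [ 0.4349 -0.0942  0.1031] yaw -84.86 F [ 0.2 -0.  -2.1] open 0.0115
slide [-0.0019  0.0015  0.0731] rows 1.169969468493993 ('turn', np.float64(-0.26))
```

View pics/s3.png

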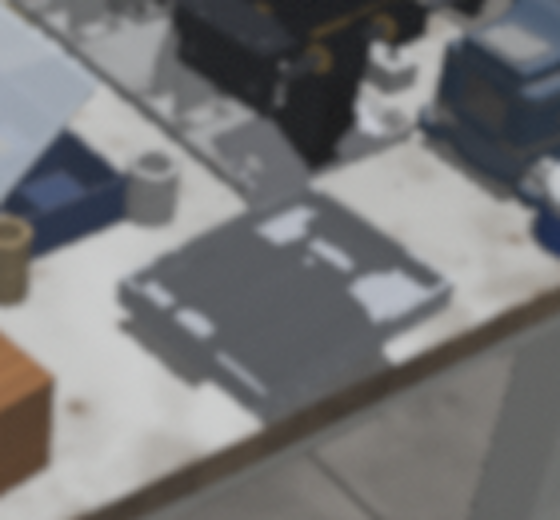

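```bash
python3 -m creep '[{"hand":0.0,"slide":[-0.001,0.001,0.05],"turn":0},{"hand":0.0,"slide":[0,0,0.035],"turn":0},{"hand":0.0,"slide":[0,0,0.01],"turn":0}]' 25
python3 -m creep '[{"hand":0.0,"slide":[0,0,0.006],"turn":0},{"hand":0.0,"slide":[0,0,0.005],"turn":0},{"hand":0.0,"slide":[0,0,0.004],"turn":0},{"hand":0.0,"slide":[0,0,0],"turn":0}]' 7
python3 - <<'E'
from h import *
to([.4335,-.0925,-.011],-84.6)
p=snapshot("scene");save(p,"s4",4,(300,170,440,300))
p=snapshot("wrist");save(p,"w8",1.4)
E
```

```text
clock: 9.48
tool_pos: [0.4337, -0.0917, 0.0088]
eef_rot: [0.74, -0.673, -0.002, 0.002]
contact_force: [0.0, -0.4, -1.7]
opening: 0.133
clock: 9.98
tool_pos: [0.4372, -0.0926, -0.0022]
eef_rot: [0.74, -0.672, -0.001, 0.001]
contact_force: [0.5, 0.1, 1.1]
opening: 0.138
t 9.97 tcp [ 0.4372 -0.0926 -0.0022] yaw -84.52 F [0.5 0.1 1.1] open 0.0121
slide [-0.0004  0.0037  0.0088] rows 0.14136067540795416 ('turn', np.float64(0.08))
```

View pics/s4.png

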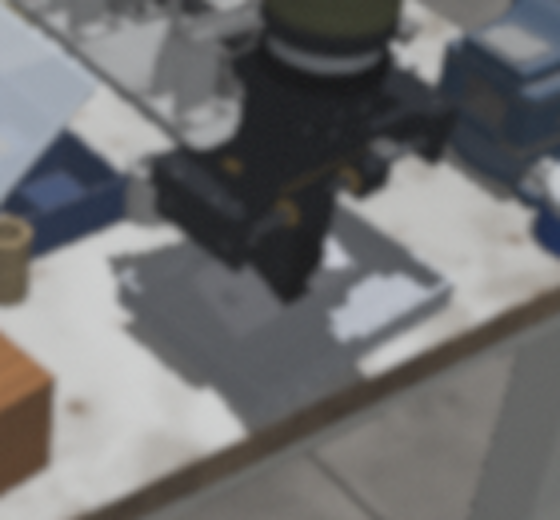

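View pics/w8.png

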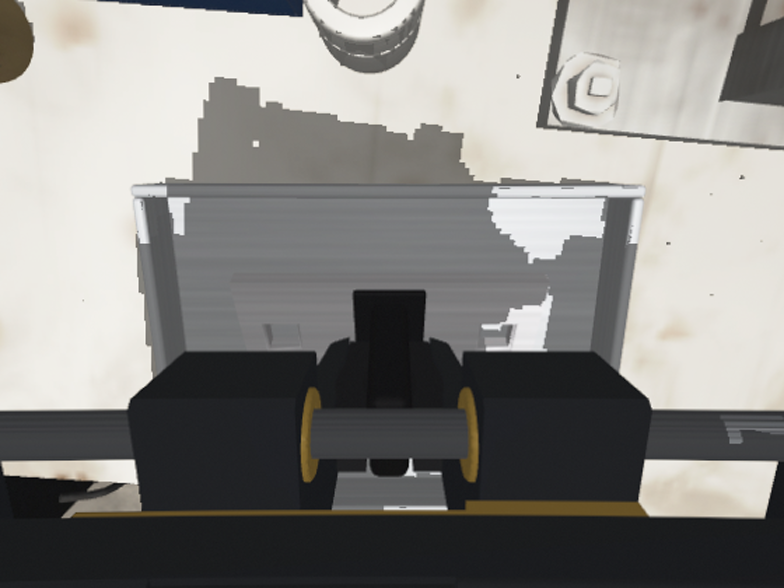

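The near edge of the cover has touched the tray floor, and the plate is well inside the walls (rows 185 and below, columns 230–550). I'll lower a bit more at low grip and then release.

```bash
python3 -m creep '[{"hand":0.0,"slide":[0,0,0.005],"turn":0},{"hand":0.0,"slide":[0,0,0.004],"turn":0},{"hand":0.03,"slide":[0,0,0],"turn":0},{"hand":0.035,"slide":[0,0,0],"turn":0}]' 4
python3 -m creep '[{"hand":0.035,"slide":[0,0,-0.03],"turn":0},{"hand":0.035,"slide":[0,0,-0.06],"turn":0}]'
python3 - <<'E'
from h import *
to([.4335,-.0925,-.011],-84.6)
p=snapshot("wrist");save(p,"w9",1.4)
C=cloud(p)
for t in ["cover_handle"]:print(t,[(np.round(x["uv"],1),round(x["conf"],2),w(p,x["uv"]),w(p,x["uv"],z=.032)) for x in pinpoint(t,p)[:2]])
E
```

```text
clock: 10.58
tool_pos: [0.4359, -0.0931, -0.0107]
eef_rot: [0.739, -0.673, -0.005, 0.003]
contact_force: [-0.4, 0.3, -0.4]
opening: 0.332
clock: 10.82
tool_pos: [0.4355, -0.0929, 0.0721]
eef_rot: [0.74, -0.673, -0.007, 0.005]
contact_force: [1.0, -0.6, -0.6]
opening: 0.4
t 10.82 tcp [ 0.4355 -0.0929  0.0721] yaw -84.62 F [ 1.  -0.6 -0.6] open 0.0352
slide [-0.0002  0.0006  0.0831] rows 1.3294803654221157 ('turn', np.float64(-0.02))
cover_handle [(array([275.8, 202.1]), 0.86, array([ 0.45239605, -0.08929651,  0.0543382 ]), array([ 0.44654178, -0.08963814,  0.032     ]))]
```

View pics/w9.png

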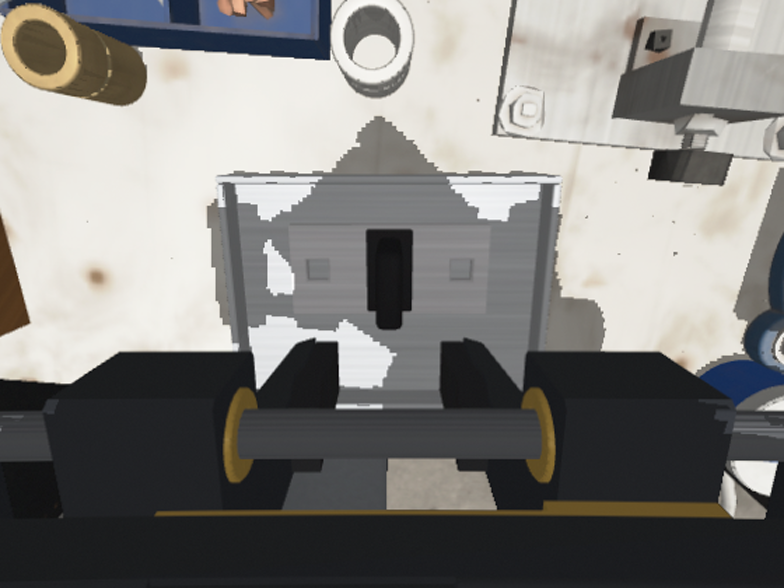

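```bash
python3 - <<'E'
from h import *
np.set_printoptions(precision=4,suppress=True)
p=snapshot("wrist");C=cloud(p)
a=C[165:220,212:258].reshape(-1,3);b=C[165:220,300:345].reshape(-1,3);P=np.concatenate([a,b]);P=P[abs(P[:,2]-np.median(P[:,2]))<.004]
c=P.mean(0);n=np.linalg.svd(P-c)[2][2];print(c,n)
h=C[165:228,273:283].reshape(-1,3);print(h[:,2].max(), h[h[:,2]>.045].mean(0), h[h[:,2]>.045].min(0), h[h[:,2]>.045].max(0))
to([.4275,.149,.30],-82)
E
```

```text
[ 0.4519 -0.09    0.0099] [-0.0008  0.0019  1.    ]
0.250014968604948 [ 0.454  -0.0899  0.0562] [ 0.4385 -0.0941  0.0451] [ 0.5039 -0.0859  0.25  ]
t 10.97 tcp [ 0.4386 -0.093   0.0745] yaw -84.75 F [ 0.2  0.2 -0.7] open 0.0348
slide [-0.2428 -0.0097 -0.2247] rows 3.885327558223657 ('turn', np.float64(-2.75))
```

The cover is flat: plate normal about [0,0,1], top face at z 0.0099, handle at about (0.446,-0.09). Next is the shaft.

```bash
python3 -m creep '[{"hand":0.05,"slide":[0,0,-0.06],"turn":0},{"hand":0.05,"slide":[-0.01,0.005,-0.06],"turn":-2.7},{"hand":0.05,"slide":[-0.058,0.01,-0.02],"turn":0},{"hand":0.05,"slide":[-0.058,0.01,0],"turn":0},{"hand":0.05,"slide":[-0.058,0.005,0],"turn":0}]' 15
python3 -m creep '[{"hand":0.05,"slide":[-0.056,0.005,0],"turn":0},{"hand":0.05,"slide":[0,0,0],"turn":0}]' 15
python3 - <<'E'
from h import *
to([.4275,.149,.25],-82)
p=snapshot("wrist");save(p,"w10",1.4)
for t in ["shaft_head","shaft","pin_stand"]:print(t,[(np.round(x["uv"],1),round(x["conf"],2),w(p,x["uv"]),w(p,x["uv"],z=.169)) for x in pinpoint(t,p)[:2]])
C=cloud(p);ok=p["depth"]>0;m=ok&(abs(C[...,2]-.192)<.006)&(abs(C[...,0]-.427)<.05)&(abs(C[...,1]-.149)<.04)
print(m.sum(),cv2.minAreaRect(C[m][:,:2].astype(np.float32)))
m=ok&(abs(C[...,2]-.07)<.004)&(abs(C[...,0]-.427)<.07)&(abs(C[...,1]-.149)<.07)
print(m.sum(),cv2.minAreaRect(C[m][:,:2].astype(np.float32)))
E
```

```text
clock: 11.6
tool_pos: [0.3831, 0.0854, 0.2128]
eef_rot: [0.754, -0.656, -0.004, 0.004]
contact_force: [0.5, 0.8, -0.4]
opening: 0.564
clock: 11.85
tool_pos: [0.3701, 0.1442, 0.2134]
eef_rot: [0.758, -0.652, -0.005, 0.002]
contact_force: [0.7, -0.4, -0.7]
opening: 0.567
t 11.85 tcp [0.3701 0.1442 0.2134] yaw -81.39 F [ 0.7 -0.4 -0.7] open 0.0500
slide [ 0.0037 -0.0571 -0.0372] rows 0.9130098186595482 ('turn', np.float64(0.61))
shaft_head [(array([284. , 131.6]), 0.97, array([0.42856035, 0.15032565, 0.19119977]), array([0.42778569, 0.14987481, 0.169     ]))]
shaft [(array([282.1, 126.6]), 0.66, array([0.43118186, 0.15185356, 0.19087188]), array([0.43071259, 0.15158071, 0.169     ]))]
pin_stand []
1668 ((0.4282259941101074, 0.14930972456932068), (0.023970158770680428, 0.023935727775096893), 3.0973763465881348)
4605 ((0.4283621311187744, 0.1491275429725647), (0.07492125779390335, 0.07505729049444199), 7.629074573516846)
```

View pics/w10.png

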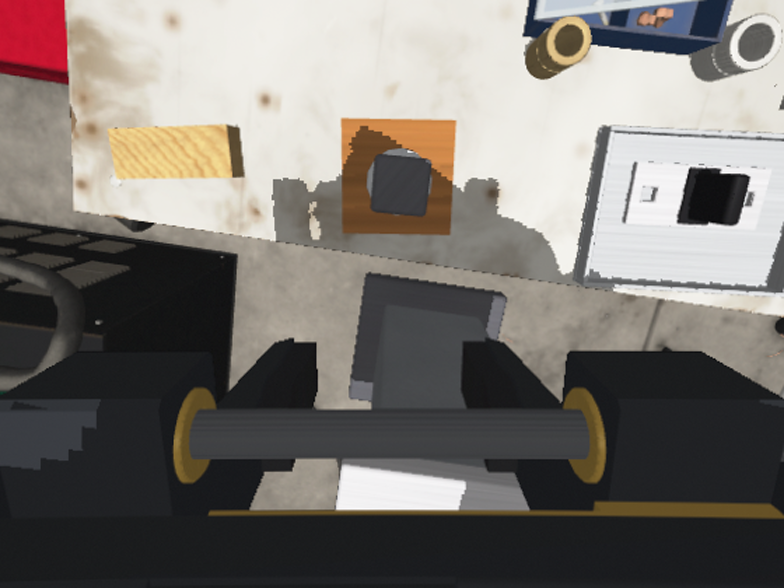

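```bash
python3 -m creep '[{"hand":0.05,"slide":[0,0,0],"turn":5.5},{"hand":0.05,"slide":[-0.001,-0.03,0],"turn":0},{"hand":0.05,"slide":[-0.001,-0.028,0.0],"turn":0},{"hand":0.045,"slide":[0,0,0.02],"turn":0},{"hand":0.045,"slide":[0,0,0],"turn":0}]' 15
python3 - <<'E'
from h import *
to([.4282,.1493,.126],-86.9)
p=snapshot("wrist");save(p,"w11",3,(180,120,380,300))
E
```

```text
clock: 12.68
tool_pos: [0.4286, 0.1419, 0.1919]
eef_rot: [0.722, -0.692, -0.005, 0.005]
contact_force: [0.2, -0.5, 0.7]
opening: 0.509
t 12.68 tcp [0.4286 0.1419 0.1919] yaw -87.64 F [ 0.2 -0.5  0.7] open 0.0448
slide [-0.0074 -0.0008  0.0659] rows 1.0549904109345924 ('turn', np.float64(-0.74))
```

View pics/w11.png

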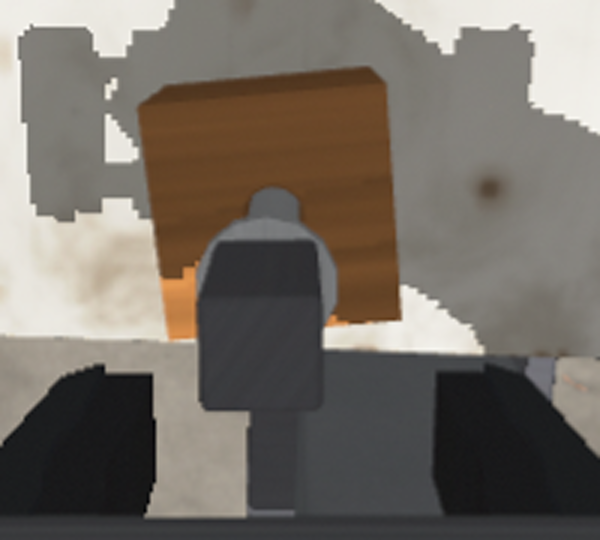

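The head (column 262) sits left of the jaw midline (295), which fits the computed -7 mm correction.

```bash
python3 -m creep '[{"hand":0.045,"slide":[-0.0068,-0.0005,0],"turn":-0.7},{"hand":0.045,"slide":[0,0,0.035],"turn":0},{"hand":0.045,"slide":[0,0,0.03],"turn":0},{"hand":0.045,"slide":[0,0,0],"turn":0}]' 15
python3 - <<'E'
from h import *
to([.4282,.1493,.126],-86.9)
p=snapshot("wrist");save(p,"w12",3,(180,120,380,300))
E
```

```text
clock: 13.22
tool_pos: [0.4278, 0.1514, 0.1277]
eef_rot: [0.727, -0.686, -0.005, 0.004]
contact_force: [1.4, -0.1, -0.2]
opening: 0.511
t 13.22 tcp [0.4278 0.1514 0.1277] yaw -86.67 F [ 1.4 -0.1 -0.2] open 0.0450
slide [ 0.0021 -0.0003  0.0017] rows 0.0343344642497105 ('turn', np.float64(0.23))
```

View pics/w12.png

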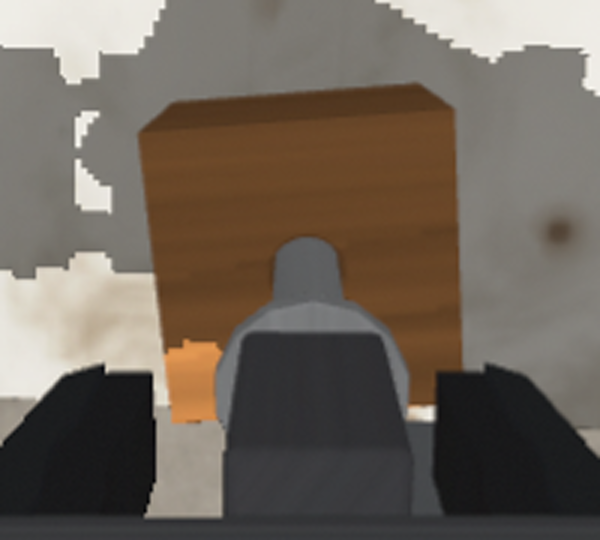

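```bash
python3 -m creep '[{"hand":0.04,"slide":[0.0022,0,0],"turn":0},{"hand":0.015,"slide":[0,0,0],"turn":0},{"hand":0.015,"slide":[0,0,0],"turn":0},{"hand":0.015,"slide":[0,0,0],"turn":0}]' 25
python3 -m creep '[{"hand":0.015,"slide":[0,0,-0.005],"turn":0},{"hand":0.015,"slide":[0,0,-0.02],"turn":0},{"hand":0.015,"slide":[0,0,-0.04],"turn":0}]' 25
python3 - <<'E'
from h import *
to([.4282,.1493,.126],-77.2)
p=snapshot("wrist");save(p,"w13",1.4)
p=snapshot("scene");save(p,"s13",4,(220,140,360,280))
E
```

```text
clock: 13.78
tool_pos: [0.4294, 0.1494, 0.1289]
eef_rot: [0.727, -0.687, -0.004, 0.002]
contact_force: [-0.8, -0.4, 5.2]
opening: 0.27
clock: 14.15
tool_pos: [0.4285, 0.1488, 0.193]
eef_rot: [0.727, -0.686, -0.005, 0.004]
contact_force: [1.2, -0.3, -2.3]
opening: 0.27
t 14.15 tcp [0.4285 0.1488 0.193 ] yaw -86.71 F [ 1.2 -0.3 -2.3] open 0.0238
slide [-0.0004 -0.0007  0.067 ] rows 1.072431556767715 ('turn', np.float64(-9.51))
```

View pics/w13.png

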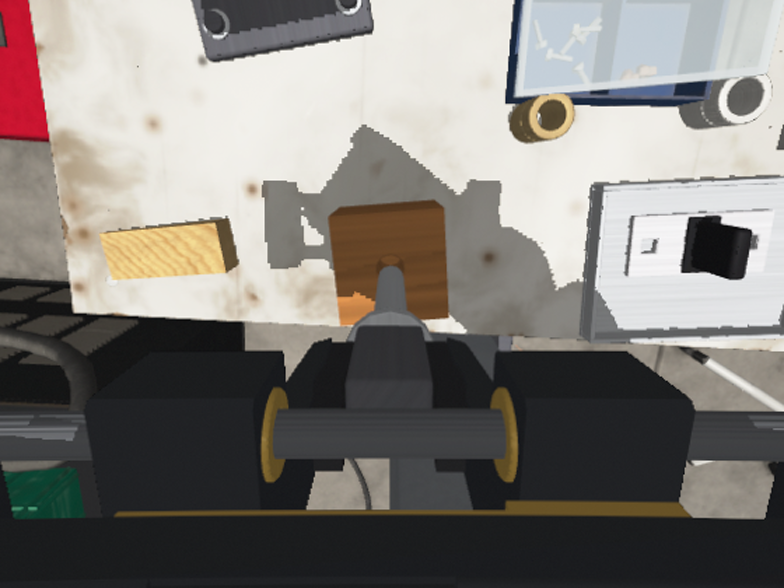

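View pics/s13.png

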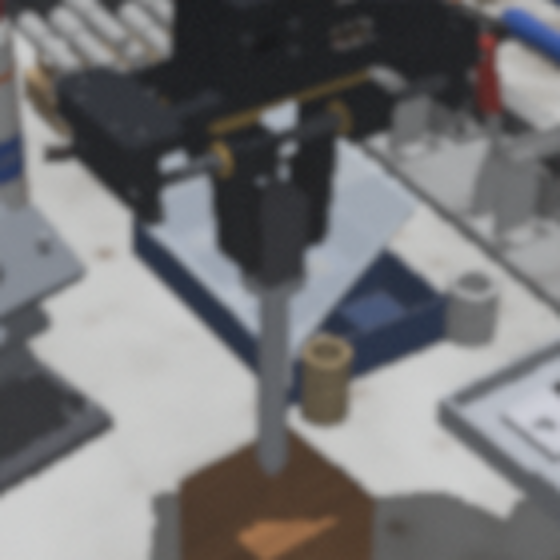

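The shaft is held upright in the jaws (opening 23.8 mm) with its nose clear of the stand. I'll move it over the bore.

```bash
python3 -m creep '[{"hand":0.015,"slide":[0,0,-0.05],"turn":-9.5},{"hand":0.015,"slide":[0,0,-0.0455],"turn":0},{"hand":0.015,"slide":[-0.0113,-0.0468,0],"turn":0},{"hand":0.015,"slide":[-0.0113,-0.0468,0],"turn":0},{"hand":0.015,"slide":[-0.0113,-0.0468,0],"turn":0}]' 25
python3 -m creep '[{"hand":0.015,"slide":[-0.0113,-0.0468,0],"turn":0},{"hand":0.015,"slide":[0,0,0],"turn":0},{"hand":0.015,"slide":[0,0,0],"turn":0}]' 25
python3 - <<'E'
from h import *
np.set_printoptions(precision=4,suppress=True)
to([.601,.234,.26],-77.2)
p=snapshot("wrist");save(p,"w14",3,(180,80,380,280))
print([(x["uv"],x["conf"],w(p,x["uv"],z=.135),w(p,x["uv"])) for x in pinpoint("bore_mouth",p)])
c=cloud(p)
p=snapshot("scene");save(p,"s14",4,(150,120,290,260))
print([(x["uv"],x["conf"],w(p,x["uv"],z=.135)) for x in pinpoint("bore_mouth",p)])
E
```

```text
clock: 14.88
tool_pos: [0.5608, 0.2127, 0.286]
eef_rot: [0.781, -0.624, -0.005, 0.004]
contact_force: [0.9, -0.5, -2.6]
opening: 0.27
clock: 15.25
tool_pos: [0.6017, 0.2339, 0.2855]
eef_rot: [0.782, -0.624, -0.005, 0.004]
contact_force: [-0.1, 0.2, -2.0]
opening: 0.27
t 15.25 tcp [0.6017 0.2339 0.2855] yaw -77.20 F [-0.1  0.2 -2. ] open 0.0238
slide [-0.0002  0.0004  0.0255] rows 0.40848937100346894 ('turn', np.float64(0.0))
[([280.1, 185.6], 0.69, array([0.6022, 0.2327, 0.135 ]), array([0.5777, 0.2264, 0.0113]))]
[([215.3, 205.9], 0.87, array([0.6041, 0.2352, 0.135 ])), ([219.7, 321.8], 0.72, array([0.3077, 0.3534, 0.135 ]))]
```

View pics/w14.png

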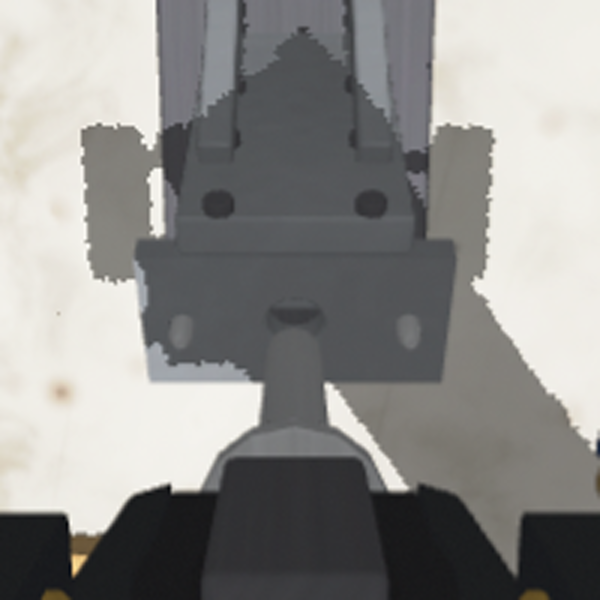

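View pics/s14.png

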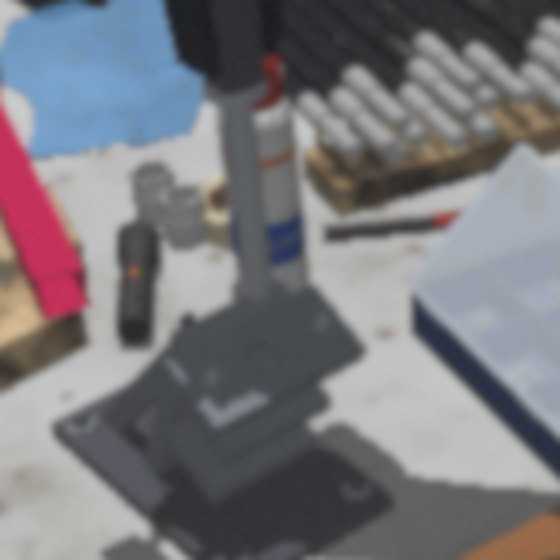

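```bash
python3 -m creep '[{"hand":0.015,"slide":[0,0,0.02],"turn":0},{"hand":0.015,"slide":[0,0,0.016],"turn":0},{"hand":0.015,"slide":[0,0,0.005],"turn":0},{"hand":0.015,"slide":[0,0,0.005],"turn":0},{"hand":0.015,"slide":[0,0,0],"turn":0}]' 20
python3 - <<'E'
from h import *
np.set_printoptions(precision=4,suppress=True)
to([.601,.234,.235],-77.2)
p=snapshot("wrist");save(p,"w15",3,(180,80,380,280))
p=snapshot("scene");save(p,"s15",4,(150,120,290,260))
E
```

```text
clock: 16.08
tool_pos: [0.6022, 0.2344, 0.2411]
eef_rot: [0.781, -0.624, -0.005, 0.003]
contact_force: [-1.0, -0.5, -2.4]
opening: 0.276
t 16.07 tcp [0.6022 0.2344 0.2411] yaw -77.24 F [-1.  -0.5 -2.4] open 0.0243
slide [0.0001 0.0012 0.0061] rows 0.09762491266470807 ('turn', np.float64(-0.04))
```

View pics/w15.png

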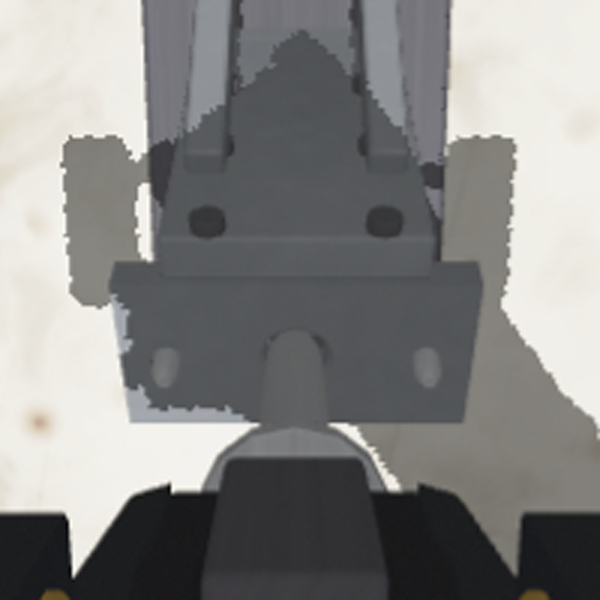

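View pics/s15.png

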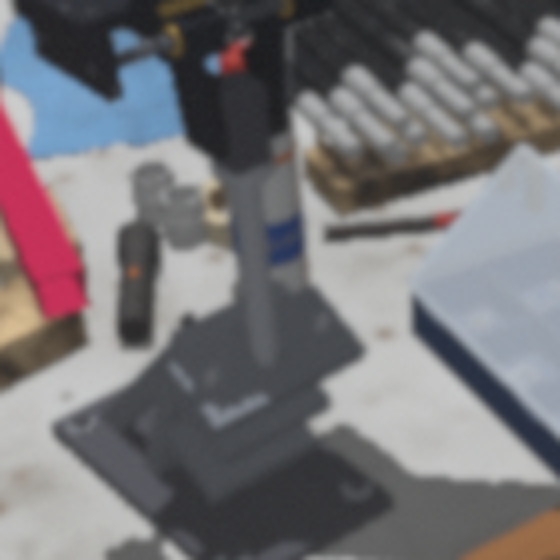

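```bash
cat >> h.py <<'E'
a=np.radians(12.9);B=np.array([.6035,.2345,.135])
bz=np.array([-np.sin(np.radians(25))*np.cos(a),-np.sin(np.radians(25))*np.sin(a),np.cos(np.radians(25))]);by=np.array([-np.sin(a),np.cos(a),0]);bx=np.cross(by,bz)
E
python3 - <<'E'
from h import *
np.set_printoptions(precision=4,suppress=True)
p=snapshot("scene");c=lambda X:(proj(p,X)-[150,120])*4
print("mouth",c(B),"near",c(B-.0095*bx),"far",c(B+.0095*bx),"ys",c(B+.0095*by),c(B-.0095*by))
print("near edge",c(B-.026*bx),"studs",c(B+.038*by+.011*bz),c(B-.038*by+.011*bz))
t,P,M,F,o=st();print("nose",c(P+M[:,2]*.1135),P+M[:,2]*.1135)
p=snapshot("wrist");c=lambda X:(proj(p,X)-[180,80])*3
print("mouth",c(B),"near",c(B-.0095*bx),"far",c(B+.0095*bx),"ys",c(B+.0095*by),c(B-.0095*by))
print("near edge",c(B-.026*bx),"studs",c(B+.038*by+.011*bz),c(B-.038*by+.011*bz), "nose",c(P+M[:,2]*.1135))
E
```

```text
mouth [262.7177 343.7754] near [272.5073 356.2065] far [252.9894 331.4194] ys [248.8467 350.7885] [276.4372 336.8398]
near edge [289.6571 377.9771] studs [208.9734 361.5685] [320.3073 305.6987]
nose [265.3187 356.1203] [0.6012 0.2347 0.1279]
mouth [297.8566 345.2486] near [297.863  370.1914] far [297.8502 319.2107] ys [265.5219 345.302 ] [330.199  345.1932]
near edge [297.8737 411.1139] studs [164.7031 369.2579] [431.3073 368.8324] nose [295.5387 347.1732]
```

```bash
python3 - <<'E'
from h import *
p=snapshot("wrist");save(p,"w16",8,(240,160,320,235))
q=snapshot("scene");save(q,"s16",10,(185,170,255,230))
E
```

```text
(no output)
```

View pics/w16.png

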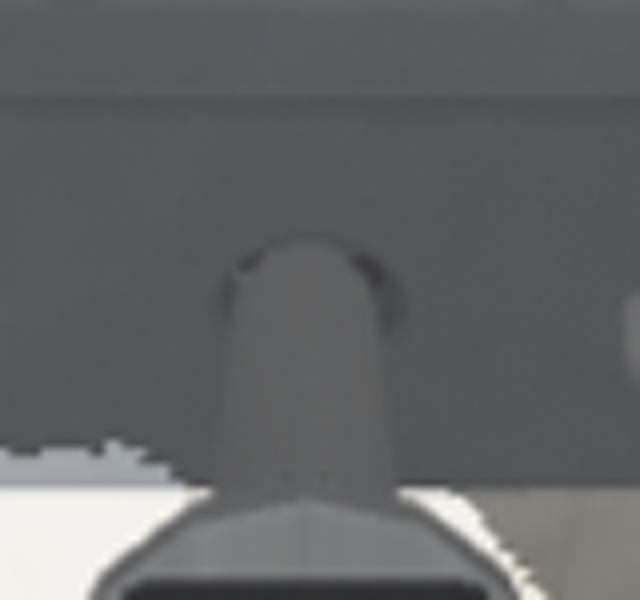

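View pics/s16.png

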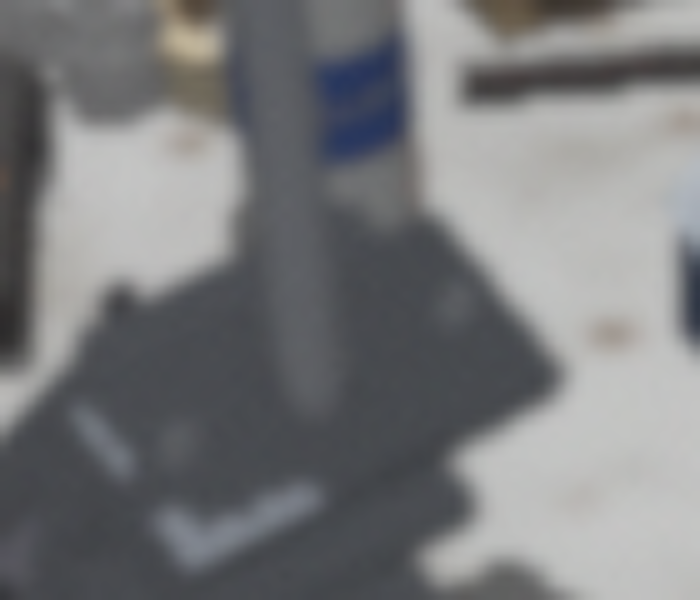

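```bash
python3 -m creep '[{"hand":0.015,"slide":[0,0,0.003],"turn":0},{"hand":0.015,"slide":[0,0,0.003],"turn":0},{"hand":0.015,"slide":[0,0,0],"turn":0}]' 20
python3 - <<'E'
from h import *
to([.601,.234,.235],-77.2)
p=snapshot("wrist");save(p,"w17",8,(240,160,320,235))
q=snapshot("scene");save(q,"s17",10,(185,170,255,230))
E
```

```text
clock: 16.75
tool_pos: [0.6026, 0.2345, 0.235]
eef_rot: [0.781, -0.624, -0.005, 0.002]
contact_force: [-0.8, -0.3, -3.2]
opening: 0.273
t 16.75 tcp [0.6026 0.2345 0.235 ] yaw -77.24 F [-0.8 -0.3 -3.2] open 0.0240
slide [ 0.0002  0.0016 -0.    ] rows 0.0262632222773167 ('turn', np.float64(-0.04))
```

View pics/w17.png

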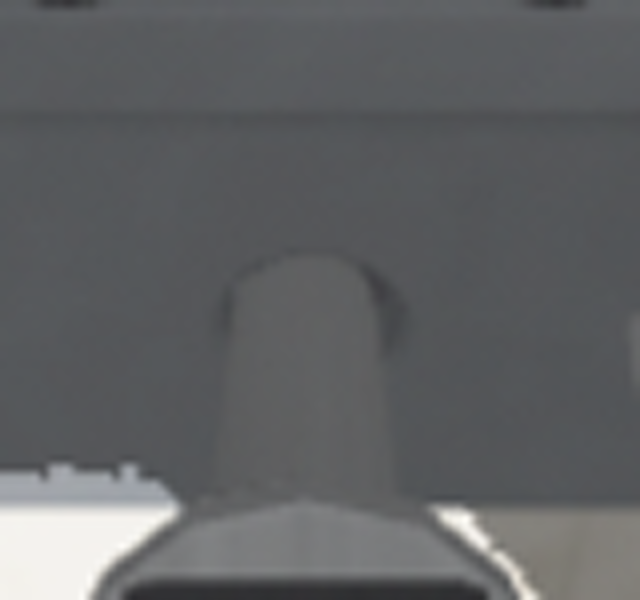

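View pics/s17.png

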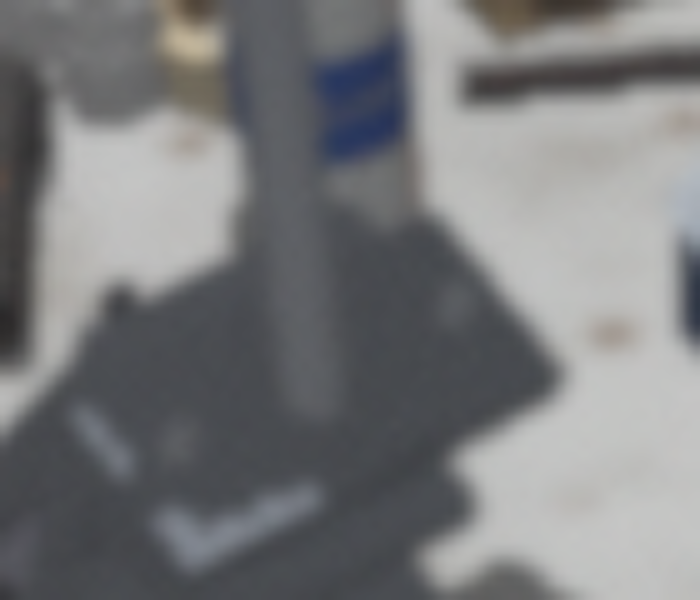

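The nose is in the hole: the rim now cuts off the shaft tip at (318,415) in the scene crop, and the hole's edge shows on both sides of the shaft in the wrist crop (228 and 400, row 300). Next I'll swing the head toward the robot so the shaft pivots in the pads.

```bash
python3 -m creep '[{"hand":0.015,"slide":[0.0006,0.007,0.0],"turn":0},{"hand":0.015,"slide":[0,0.007,0.0005],"turn":0},{"hand":0.015,"slide":[0,0.007,0.001],"turn":0},{"hand":0.015,"slide":[0,0.006,0.001],"turn":0}]' 12
python3 - <<'E'
from h import *
to([.601,.234,.235],-77.2)
p=snapshot("wrist");save(p,"w18",3,(180,80,380,280))
q=snapshot("scene");save(q,"s18",5,(165,120,275,230))
E
```

```text
clock: 17.35
tool_pos: [0.5761, 0.228, 0.2334]
eef_rot: [0.781, -0.624, -0.004, 0.002]
contact_force: [1.9, 0.1, -1.1]
opening: 0.27
t 17.35 tcp [0.5761 0.228  0.2334] yaw -77.24 F [ 1.9  0.1 -1.1] open 0.0238
slide [-0.0003 -0.0256 -0.0018] rows 0.40913004385788865 ('turn', np.float64(-0.04))
```

View pics/w18.png

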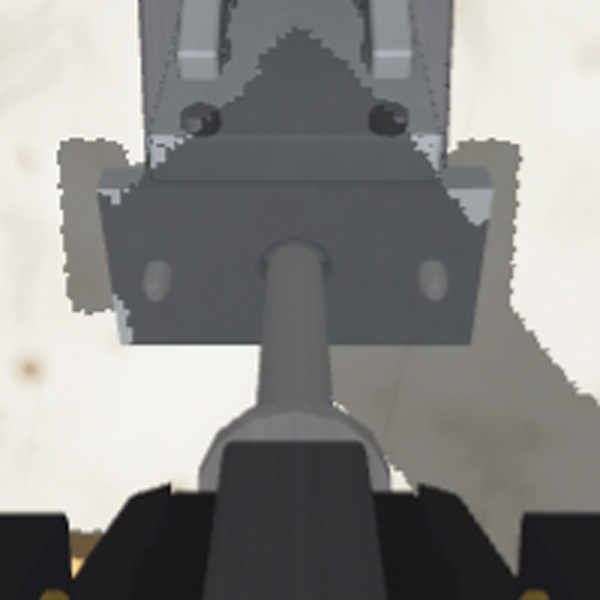

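View pics/s18.png

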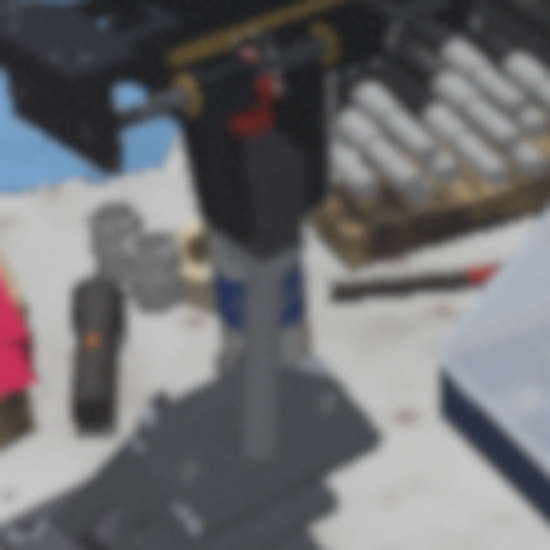

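The nose stays in the hole (297,255) while the head moves back, so the shaft is pivoting in the grip. I'll carry on.

```bash
python3 -m creep '[{"hand":0.015,"slide":[0,0.007,0.0015],"turn":0},{"hand":0.015,"slide":[0,0.007,0.0015],"turn":0},{"hand":0.015,"slide":[0,0.007,0.002],"turn":0},{"hand":0.015,"slide":[0,0.007,0.002],"turn":0},{"hand":0.015,"slide":[0,0.005,0.002],"turn":0}]' 12
python3 - <<'E'
from h import *
np.set_printoptions(precision=4,suppress=True)
to([.601,.234,.235],-77.2)
t,P,M,F,o=st();G=P-M[:,2]*.049;d=G-B;print("grasp in bore",d@bx,d@by,d@bz)
p=snapshot("wrist");save(p,"w19",3,(180,80,380,280))
q=snapshot("scene");save(q,"s19",5,(165,120,275,230))
for s in(p,q):print([(np.round(x["uv"],1),round(x["conf"],2),[(w(s,x["uv"])-B)@v for v in (bx,by,bz)]) for x in pinpoint("shaft_head",s)[:1]])
E
```

```text
clock: 18.08
tool_pos: [0.5435, 0.2206, 0.2242]
eef_rot: [0.781, -0.624, -0.005, 0.002]
contact_force: [0.3, 0.2, -0.9]
opening: 0.275
t 18.07 tcp [0.5435 0.2206 0.2242] yaw -77.23 F [ 0.3  0.2 -0.9] open 0.0242
slide [-0.0004 -0.0589 -0.0113] rows 0.9424016673667293 ('turn', np.float64(-0.03))
grasp in bore 0.003037732301191916 -0.0003549010372414054 0.15108627021787538
[(array([280.8, 272.7]), 0.69, [np.float64(0.009010557878181153), np.float64(-0.0006583552578686041), np.float64(0.15193782852968246)])]
[(array([225. , 169.7]), 0.62, [np.float64(-0.009375135138332241), np.float64(0.014373430073568266), np.float64(0.15168719022011717)])]
```

View pics/w19.png

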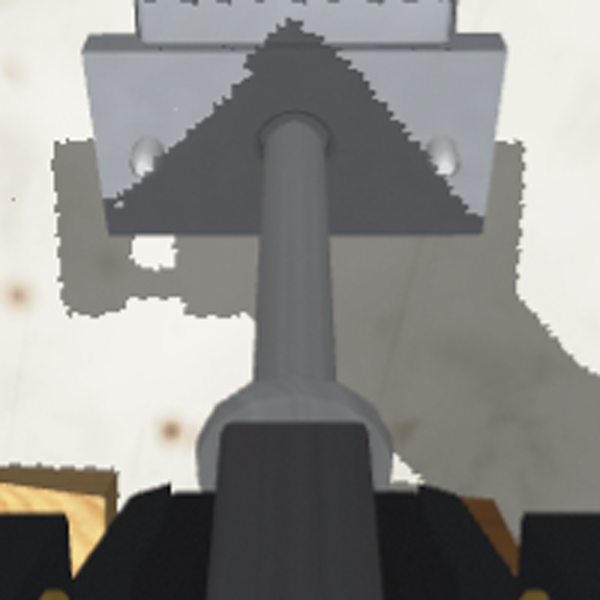

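View pics/s19.png

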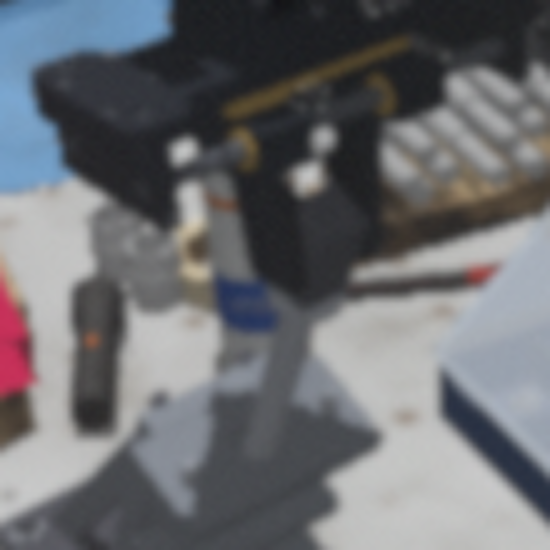

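```bash
cat >> h.py <<'E'
def axis(p,r0,r1,c0=240,c1=320):
    C=cloud(p);t,P,M,F,o=st();L=[]
    X=(C-B)@np.stack([bx,by,bz],1)
    pts=[]
    for r in range(r0,r1):
        row=X[r,c0:c1];k=row[(abs(row[:,0])<.03)&(abs(row[:,1])<.02)&(row[:,2]>.004)]
        if len(k)>8: pts.append([k[:,2].mean(),k[:,1].mean(),k[:,0].max()-.008])
    pts=np.array(pts)
    if len(pts)>5:
        fx=np.polyfit(pts[:,0],pts[:,2],1);fy=np.polyfit(pts[:,0],pts[:,1],1)
        print("axis: x=%.4f + z*%.4f ; y=%.4f + z*%.4f ; z range %.3f %.3f"%(fx[1],fx[0],fy[1],fy[0],pts[:,0].min(),pts[:,0].max()))
E
python3 - <<'E'
from h import *
p=snapshot("wrist");axis(p,126,200)
E
```

```text
axis: x=-0.0047 + z*0.0182 ; y=0.0010 + z*-0.0021 ; z range 0.007 0.096
```

```bash
python3 -m creep '[{"hand":0.015,"slide":[0,0.003,0.001],"turn":0},{"hand":0.015,"slide":[0,-0.0021,0.0045],"turn":0},{"hand":0.015,"slide":[0,-0.0021,0.0045],"turn":0},{"hand":0.015,"slide":[0,-0.0021,0.0045],"turn":0}]' 15
python3 - <<'E'
from h import *
to([.601,.234,.235],-77.2)
t,P,M,F,o=st();G=P-M[:,2]*.049;d=G-B;print("grasp in bore",d@bx,d@by,d@bz)
p=snapshot("wrist");save(p,"w20",3,(180,80,380,280));axis(p,116,200)
E
```

```text
clock: 18.82
tool_pos: [0.5476, 0.2217, 0.2095]
eef_rot: [0.781, -0.624, -0.004, 0.002]
contact_force: [0.8, 0.9, -1.8]
opening: 0.268
t 18.82 tcp [0.5476 0.2217 0.2095] yaw -77.25 F [ 0.8  0.9 -1.8] open 0.0236
slide [-0.0004 -0.0546 -0.0259] rows 0.8732961675932128 ('turn', np.float64(-0.05))
grasp in bore 0.0006125446979276826 -0.0002730114105589661 0.13602219790255396
axis: x=-0.0047 + z*0.0013 ; y=0.0011 + z*-0.0020 ; z range 0.005 0.082
```

View pics/w20.png

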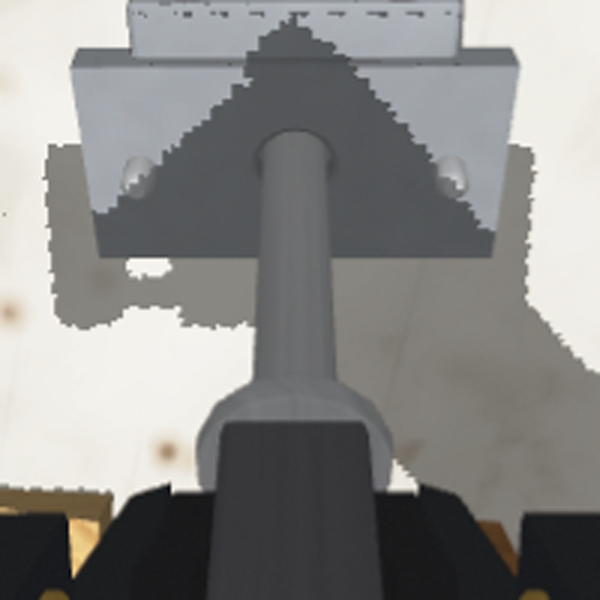

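The shaft is now parallel to the bore (0.001 rad) with light forces and the nose past the top lug. I'll feed it along the bore axis.

```bash
python3 -m creep '[{"hand":0.015,"slide":[0,-0.0021,0.0045],"turn":0},{"hand":0.015,"slide":[0,-0.0021,0.0045],"turn":0},{"hand":0.015,"slide":[0,-0.0021,0.0045],"turn":0},{"hand":0.015,"slide":[0,-0.0021,0.0045],"turn":0},{"hand":0.015,"slide":[0,-0.0021,0.0045],"turn":0}]' 15
python3 - <<'E'
from h import *
to([.601,.234,.235],-77.2)
t,P,M,F,o=st();G=P-M[:,2]*.049;d=G-B;print("grasp in bore",d@bx,d@by,d@bz)
p=snapshot("wrist");save(p,"w21",3,(180,80,380,280));axis(p,116,200)
E
```

```text
clock: 19.5
tool_pos: [0.5574, 0.224, 0.187]
eef_rot: [0.781, -0.624, -0.005, 0.002]
contact_force: [1.3, -0.1, -1.5]
opening: 0.27
t 19.50 tcp [0.5574 0.224  0.187 ] yaw -77.24 F [ 1.3 -0.1 -1.5] open 0.0238
slide [-0.0004 -0.0443 -0.0484] rows 0.7744978964007382 ('turn', np.float64(-0.04))
grasp in bore 0.0002484033864712548 -0.00021099881189583464 0.11130479139635535
axis: x=-0.0047 + z*-0.0046 ; y=0.0012 + z*-0.0046 ; z range 0.005 0.058
```

View pics/w21.png

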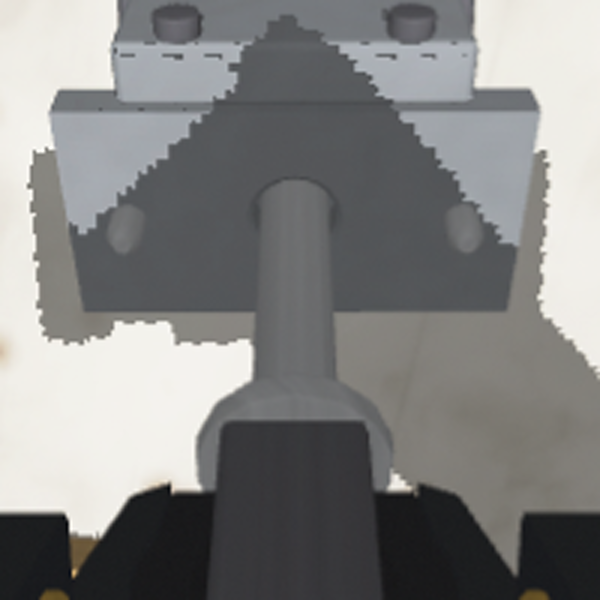

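```bash
python3 -m creep '[{"hand":0.015,"slide":[0,-0.0021,0.0045],"turn":0},{"hand":0.015,"slide":[0,-0.0021,0.0045],"turn":0},{"hand":0.015,"slide":[0,-0.0021,0.0045],"turn":0},{"hand":0.015,"slide":[0,-0.0021,0.0045],"turn":0},{"hand":0.015,"slide":[0,-0.0021,0.0045],"turn":0}]' 15
python3 - <<'E'
from h import *
to([.601,.234,.235],-77.2)
t,P,M,F,o=st();G=P-M[:,2]*.049;d=G-B;print("grasp in bore",d@bx,d@by,d@bz)
p=snapshot("wrist");save(p,"w22",3,(180,80,380,280));axis(p,116,200)
E
```

```text
clock: 20.18
tool_pos: [0.5675, 0.2264, 0.1644]
eef_rot: [0.781, -0.624, -0.004, 0.002]
contact_force: [1.9, 0.5, -0.0]
opening: 0.268
t 20.18 tcp [0.5675 0.2264 0.1644] yaw -77.24 F [ 1.9  0.5 -0. ] open 0.0236
slide [-0.0004 -0.0337 -0.0709] rows 1.1338026200055293 ('turn', np.float64(-0.04))
grasp in bore 9.270397124754373e-05 -0.00011730846469543973 0.08649335217710138
axis: x=-0.0049 + z*0.0016 ; y=0.0011 + z*-0.0022 ; z range 0.005 0.033
```

View pics/w22.png

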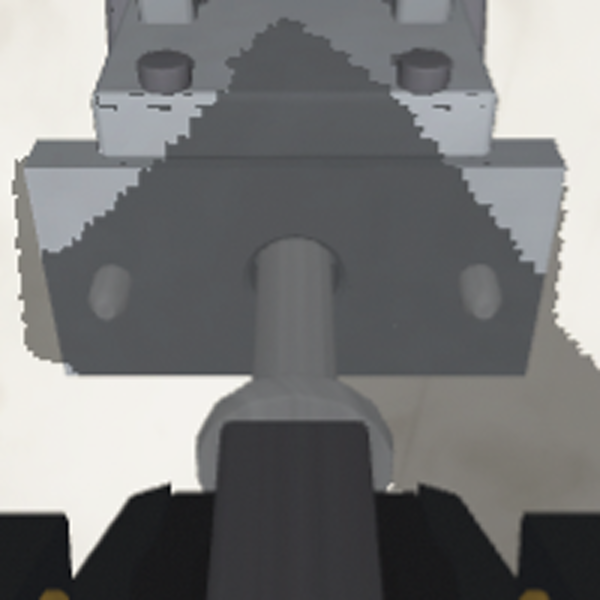

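```bash
python3 -m creep '[{"hand":0.015,"slide":[0,-0.0021,0.0045],"turn":0},{"hand":0.015,"slide":[0,-0.0021,0.0045],"turn":0},{"hand":0.015,"slide":[0,-0.0021,0.0045],"turn":0},{"hand":0.015,"slide":[0,-0.0021,0.0045],"turn":0},{"hand":0.015,"slide":[0,-0.0021,0.0045],"turn":0}]' 15
python3 - <<'E'
from h import *
to([.601,.234,.235],-77.2)
t,P,M,F,o=st();G=P-M[:,2]*.049;d=G-B;print("grasp in bore",d@bx,d@by,d@bz)
p=snapshot("wrist");save(p,"w23",3,(180,80,380,280));axis(p,116,200)
E
```

```text
clock: 20.85
tool_pos: [0.5777, 0.2288, 0.1419]
eef_rot: [0.781, -0.624, -0.004, 0.002]
contact_force: [2.6, 1.1, 1.9]
opening: 0.273
t 20.85 tcp [0.5777 0.2288 0.1419] yaw -77.25 F [2.6 1.1 1.9] open 0.0241
slide [-0.0004 -0.0231 -0.0933] rows 1.4925482317728085 ('turn', np.float64(-0.05))
grasp in bore 3.773082138638667e-05 -5.206779780642486e-05 0.06167138830967983
axis: x=-0.0033 + z*-0.2091 ; y=0.0024 + z*-0.1472 ; z range 0.005 0.009
```

View pics/w23.png

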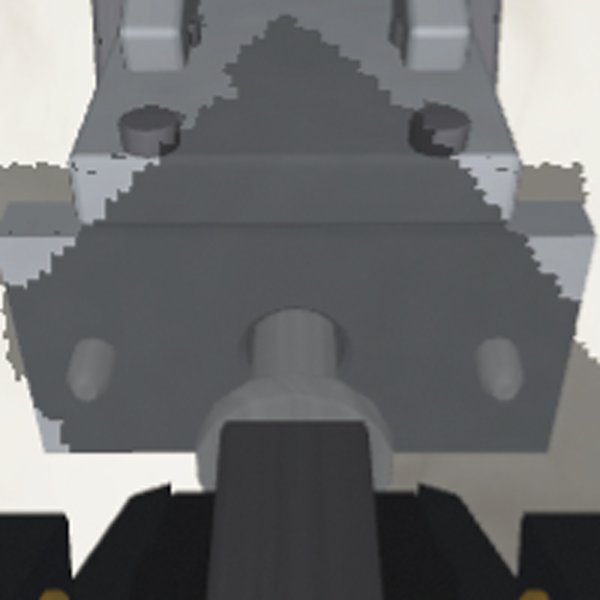

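```bash
python3 -m creep '[{"hand":0.015,"slide":[0.0003,-0.003,0.0045],"turn":0},{"hand":0.015,"slide":[0,-0.0021,0.0045],"turn":0},{"hand":0.015,"slide":[0,-0.0021,0.0045],"turn":0}]' 15
python3 - <<'E'
from h import *
to([.601,.234,.235],-77.2)
t,P,M,F,o=st();G=P-M[:,2]*.049;d=G-B;print("grasp in bore",d@bx,d@by,d@bz)
p=snapshot("wrist");save(p,"w24",3,(180,80,380,280))
E
```

```text
clock: 21.28
tool_pos: [0.5842, 0.23, 0.1281]
eef_rot: [0.781, -0.624, -0.005, 0.002]
contact_force: [2.3, -0.2, 0.0]
opening: 0.269
t 21.27 tcp [0.5842 0.23   0.1281] yaw -77.24 F [ 2.3 -0.2  0. ] open 0.0237
slide [-0.0007 -0.0162 -0.107 ] rows 1.7125012364030223 ('turn', np.float64(-0.04))
grasp in bore 0.00028398839945584074 -0.0003451190074921687 0.04633988979434599
```

View pics/w24.png

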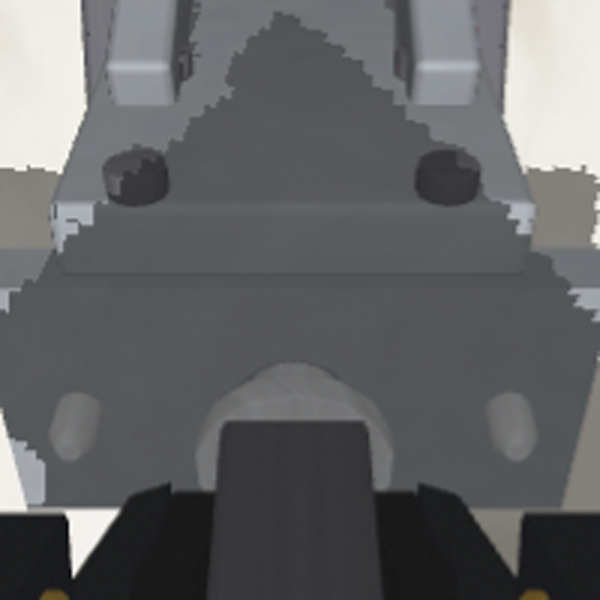

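```bash
python3 -m creep '[{"hand":0.015,"slide":[0,-0.0011,0.0023],"turn":0},{"hand":0.015,"slide":[0,-0.0011,0.0023],"turn":0},{"hand":0.015,"slide":[0,-0.0011,0.0023],"turn":0}]' 15
python3 - <<'E'
from h import *
to([.601,.234,.235],-77.2)
t,P,M,F,o=st();G=P-M[:,2]*.049;d=G-B;print("grasp in bore",d@bx,d@by,d@bz)
p=snapshot("wrist");save(p,"w25",3,(180,80,380,280))
q=snapshot("scene");save(q,"s25",5,(165,130,275,240))
E
```

```text
clock: 21.7
tool_pos: [0.5874, 0.2307, 0.1215]
eef_rot: [0.781, -0.624, -0.005, 0.002]
contact_force: [1.2, 0.8, 4.0]
opening: 0.271
t 21.70 tcp [0.5874 0.2307 0.1215] yaw -77.24 F [1.2 0.8 4. ] open 0.0239
slide [-0.0007 -0.013  -0.1136] rows 1.8180607561535298 ('turn', np.float64(-0.04))
grasp in bore 0.0004021985992824034 -0.00029239691101055134 0.03896896826369756
```

View pics/w25.png

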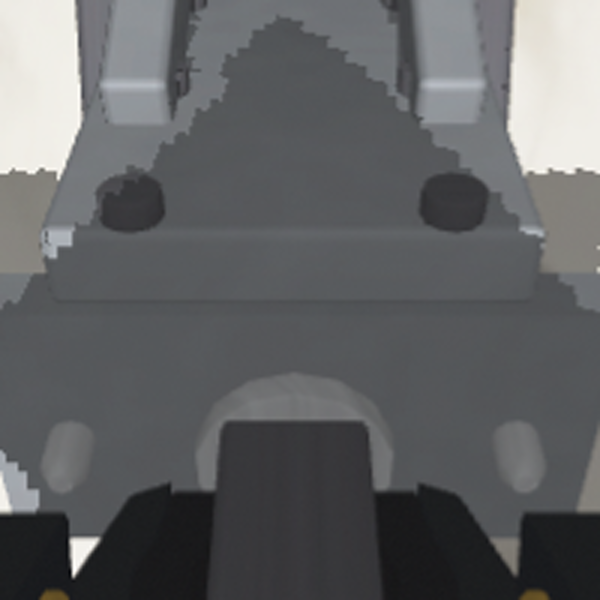

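View pics/s25.png

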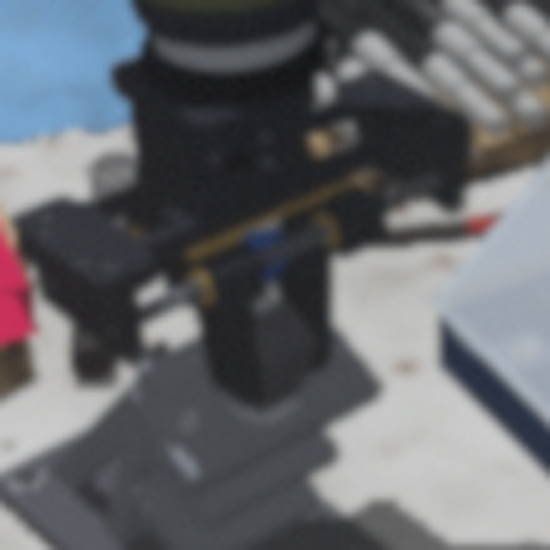

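```bash
python3 -m creep '[{"hand":0.015,"slide":[0,-0.0008,0.0018],"turn":0},{"hand":0.015,"slide":[0,-0.0008,0.0018],"turn":0}]' 15
python3 - <<'E'
from h import *
to([.601,.234,.235],-77.2)
t,P,M,F,o=st();G=P-M[:,2]*.049;d=G-B;print("grasp in bore",d@bx,d@by,d@bz)
E
```

```text
clock: 22.05
tool_pos: [0.588, 0.2309, 0.1207]
eef_rot: [0.781, -0.624, -0.004, 0.003]
contact_force: [-4.6, -4.5, 22.7]
opening: 0.269
t 22.05 tcp [0.588  0.2309 0.1207] yaw -77.24 F [-4.6 -4.5 22.7] open 0.0237
slide [-0.0005 -0.0122 -0.1145] rows 1.8312959906418822 ('turn', np.float64(-0.04))
grasp in bore 0.0006771693734149627 -0.00015733825729377258 0.03793196414836124
```

The force jumped to 23 N with the grasp 38 mm above the lug face (37 mm expected), so the collar is seated. I'll relieve the load and let go.

```bash
python3 -m creep '[{"hand":0.015,"slide":[0,0.0008,-0.002],"turn":0},{"hand":0.034,"slide":[0,0,0],"turn":0},{"hand":0.034,"slide":[0,0,0],"turn":0},{"hand":0.034,"slide":[0,0,0],"turn":0}]' 15
python3 -m creep '[{"hand":0.034,"slide":[0,0,-0.02],"turn":0},{"hand":0.034,"slide":[0,0,-0.04],"turn":0},{"hand":0.034,"slide":[0,0.04,-0.04],"turn":0},{"hand":0.05,"slide":[0,0.05,0],"turn":0}]'
python3 - <<'E'
from h import *
np.set_printoptions(precision=4,suppress=True)
to([.601,.234,.235],-77.2)
p=snapshot("wrist");save(p,"w26",3,(180,20,380,220))
C=(cloud(p)-B)@np.stack([bx,by,bz],1)
m=(abs(C[...,0])<.03)&(abs(C[...,1])<.03)&(C[...,2]>.044)&(C[...,2]<.07)
print("head top",m.sum(),np.median(C[m],0),C[m].mean(0))
m=(abs(C[...,0])<.02)&(abs(C[...,1])<.05)&(abs(C[...,1])>.025)&(C[...,2]>-.01)&(C[...,2]<.006);print("lug face",np.median(C[m],0))
q=snapshot("scene");save(q,"s26",5,(165,150,275,260))
for s in(p,q):print([(np.round(x["uv"],1),round(x["conf"],2),[round((w(s,x["uv"])-B)@v,4) for v in (bx,by,bz)]) for x in pinpoint("shaft_head",s)[:1]])
E
```

```text
clock: 22.55
tool_pos: [0.5875, 0.2306, 0.1194]
eef_rot: [0.781, -0.624, -0.005, 0.003]
contact_force: [-0.6, -0.0, 0.3]
opening: 0.386
clock: 23.05
tool_pos: [0.5027, 0.2131, 0.2249]
eef_rot: [0.781, -0.624, -0.003, -0.002]
contact_force: [-0.9, 1.0, -0.3]
opening: 0.476
t 23.05 tcp [0.5027 0.2131 0.2249] yaw -77.29 F [-0.9  1.  -0.3] open 0.0419
slide [ 0.0011 -0.1005 -0.0102] rows 1.6081237617997928 ('turn', np.float64(-0.09))
head top 1471 [-0.0024  0.0005  0.0524] [-0.0027  0.0008  0.052 ]
lug face [ 0.0029 -0.0251  0.0017]
[(array([282.5,  87.8]), 0.89, [np.float64(0.0043), np.float64(-0.0004), np.float64(0.0527)])]
[(array([221.3, 204.2]), 0.83, [np.float64(-0.0191), np.float64(0.006), np.float64(0.0371)])]
```

View pics/w26.png

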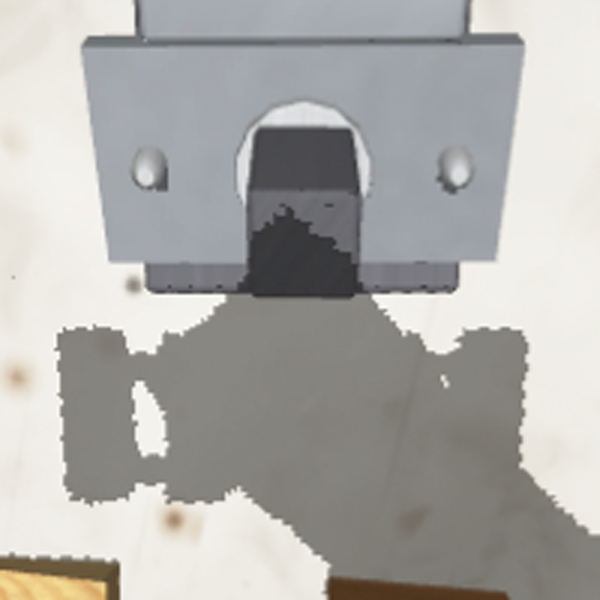

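View pics/s26.png

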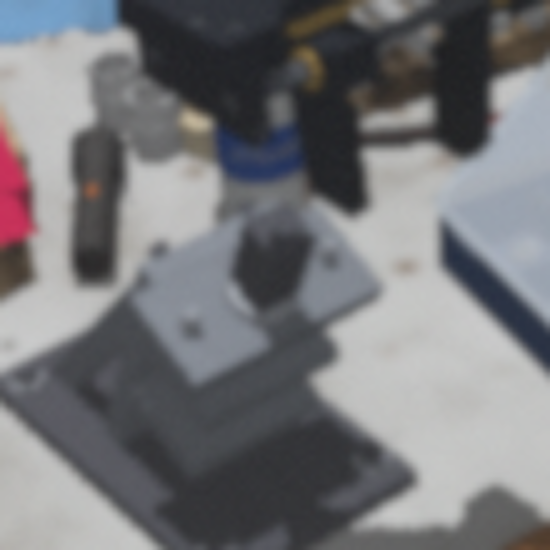

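The head top is 51–52 mm above the lug face, and 52 mm is the fully seated value. One last check on the cover and wedge, then I'll hand in.

```bash
python3 -m creep '[{"hand":0.05,"slide":[0,0.03,-0.05],"turn":0},{"hand":0.05,"slide":[0,0,-0.05],"turn":0},{"hand":0.05,"slide":[0,0,0],"turn":0}]'
python3 - <<'E'
from h import *
np.set_printoptions(precision=4,suppress=True)
to([.5,.2,.3])
q=snapshot("scene");save(q,"s27",1.4);C=cloud(q);ok=q["depth"]>0
m=ok&(C[...,2]>.008)&(C[...,2]<.04)&(C[...,0]>.33)&(C[...,0]<.52)&(C[...,1]>.23)&(C[...,1]<.42)
print("wedge",cv2.minAreaRect(C[m][:,:2].astype(np.float32)))
print([(np.round(x["uv"],1),round(x["conf"],2),w(q,x["uv"],z=.032)) for x in pinpoint("cover_handle",q)[:1]])
p=snapshot("wrist");C=(cloud(p)-B)@np.stack([bx,by,bz],1)
m=(abs(C[...,0])<.03)&(abs(C[...,1])<.03)&(C[...,2]>.048)&(C[...,2]<.06);Q=C[m];n=np.linalg.svd(Q-Q.mean(0))[2][2];print("head top",m.sum(),Q.mean(0),n)
m=(abs(C[...,0])<.02)&(abs(C[...,1])<.033)&(abs(C[...,1])>.02)&(abs(C[...,2])<.008);Q=C[m];n=np.linalg.svd(Q-Q.mean(0))[2][2];print("lug",m.sum(),Q.mean(0),n)
E
```

```text
clock: 23.62
tool_pos: [0.4762, 0.2064, 0.3253]
eef_rot: [0.781, -0.625, -0.003, -0.003]
contact_force: [0.3, 0.2, -0.5]
opening: 0.57
t 23.62 tcp [0.4762 0.2064 0.3253] yaw -77.31 F [ 0.3  0.2 -0.5] open 0.0502
slide [ 0.0117 -0.0218  0.0252] rows 0.4033783627160647 
wedge ((0.41834110021591187, 0.32495802640914917), (0.04106493294239044, 0.10081598907709122), 8.67190933227539)
[]
head top 774 [-0.0036  0.0007  0.0525] [0.0297 0.0055 0.9995]
lug 1129 [ 0.0009 -0.0002  0.0016] [0.0017 0.0029 1.    ]
```

View pics/s27.png

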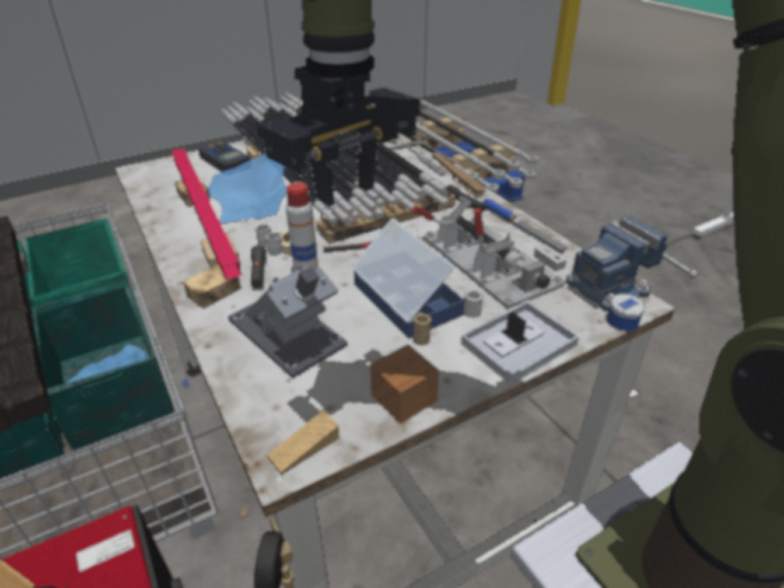

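```bash
python3 -c "
from plant import finish_job;print(finish_job())"
```

```text
the job is handed in; nothing more can be done
None
```

The job is handed in at about 24 s of the 58 s allowed. The cover is in the tray and the shaft is through the bracket, though `finish_job` gives no verdict.

**Cover:** It came off the studs along their lean and lies flat in the tray, handle up. After release the plate was level to about 0.002 rad, with its top face at z = 9.9 mm. In the last scene picture it was still in the tray; the network did not find the handle there, so I confirmed that by eye only.

**Shaft:** The nose went into the bore upright. The shaft then pivoted in the pads to the 25° lean and was fed down by hand at about 40 mm/s. The collar seated with a rise to 23 N, and I let go after easing the load.
- **Seating:** The head top is about 51 mm above the lug face, against 52 mm nominal, so the collar is home within measuring error.
- **Alignment:** The head's tilt to the bore read about 0.03 rad (limit 0.06). Its sideways offset read about 3.6 mm (limit 5 mm). The bore clearance allows only about 2.5 mm, so part of that is probably error in my bracket frame.

**Wedge:** It moved less than 1 mm within measuring error.

**What went wrong or disagreed:**
- **Missed grasp:** The first grasp of the cover closed just above the handle. The fingertips are really about 30 mm behind the reported TCP, not 8 mm ahead of it as stated. I measured this in two cameras and corrected for it; nothing was displaced.
- **Shaft head readings:** The network's last head positions from the wrist and scene cameras differed by about 23 mm, so I relied on depth and force instead.

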